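Fit and pin the push rods of a bench linkage rig

ROBOT

A 7-joint arm with a two-finger parallel gripper is mounted at the origin on a cart in front of the work surface, level with it; the furniture and walls round the work are solid. World frame = base frame: x ahead of the robot, y to its left, z up, the work surface at z = 0. Lengths are in m, angles in degrees, forces in N, time in s.
With the tool pointing down it reaches from about 0.425 to 0.925 m from the base axis. Payload 6.8 kg.
Tool frame: the origin (TCP) lies on the centre line of the jaws, within the pads' length; the fingertips stand 22 mm ahead of it and the grasp point (between the pads) lies 3 mm ahead of it; z points along the fingers, y is the line along which they close (so a half turn about z gives the same grasp; the last joint's range is limited). The gripper opens to 85 mm and grips with 20 to 120 N. Pads are 22 mm wide; open, the fingers measure 114 mm over their backs; the gripper's body (76 mm by 85 mm) begins 54 mm behind the grasp point. The pads swing forward as they close: fully open they stand 13 mm farther back than shut.
Start: joints at [59.066, 27.33, 1.283, 89.118, -0.659, 63.558, -4.761], TCP at [0.283, -0.613, 0.253] pointing down, gripper open.
Joint ranges: [-169.35, 169.35], [-19.33, 120.38], [-80.79, 83.38], [13.8, 139.57], [-78.32, 258.32], [9.67, 109.79], [-169.56, 169.56]. Speed limits (degrees/s): [136.94, 136.94, 180, 180, 180, 180, 180].

INTERFACE

Orientations are given as [roll, pitch, yaw] about the fixed x, y, z axes, in that order (R = Rz(yaw) Ry(pitch) Rx(roll)).
In Python, from cell import telemetry, eyes, ticket gives the robot as it stands. The module is installed in compiled form; this text tells all that it offers.
- The arm moves only by the shell command python3 -m jog 'ROWS' [FORCE]. ROWS is JSON, a list that holds one entry, the list of rows, each a list of 7 numbers: the shift along the tool's x, y, z normalised to -1 to 1, where 1 is 5 cm, then the turn, a rotation vector about the tool's x, y, z normalised to -1 to 1, where 1 is 6 degrees, then the opening, from -1 (shut) to 1 (fully open). In form: [[[dx, dy, dz, rx, ry, rz, hand], ...]]. A call has 1 to 20 rows; each row shifts and turns the commanded pose from where the row before left it, along the tool's axes as they then stand; what a row does not reach is not made up. A row lasts 1/8 s, in which the tool goes at most 62.5 mm and 10.7 degrees, less where a joint would pass 70% of its speed; a pose out of reach is approached as far as the arm can. A call with a number of a shift or a turn outside -1 to 1 is refused whole. A call with a gripper value outside its range is refused whole. The fingers move at their own pace and stop on an object; FORCE is the grip in N (left out, the last holds). Time passes only in rows, so rows that do not move let the fingers close. It gives the time, the measured TCP pose, the force, the opening and the grip force at its end, in the units of the state.
- telemetry.read_state(): the state, without advancing time (a new reading comes with each control period).
- eyes.grab_frame(name): name is "scene" or "top" or "wrist"; returns a dict with "frame" (384x512x3 uint8, red, green, blue), "fx", "fy", "cx", "cy" (pixels), "pose" (4x4, takes a point from camera to world coordinates). Camera axes: x right, y down, z forward; pixel columns grow to the right and rows downward; lengths in m; the calibration is good to about 2 mm. A picture is of the moment at which its call begins. There is no depth.
- ticket.sign_off(): hands the job in; it is judged then, once.
The state is a dict: "time_s": time; "joints": joint angles; "qd": joint speeds; "joint_efforts": joint torques, N m; "ee_pos": TCP position; "ee_rot": TCP orientation; "force": force on the tool from outside, world axes, zero at the start; "torque": the same for the moment, N m; "opening": finger opening in m; "gripper_force": force on a finger pad.
Only numpy, scipy, OpenCV 4.12 (cv2) and the standard library are available. Lean on these libraries where they do the work, as an engineer would, in place of code of your own. Each camera call takes 0.05 s, during which the arm holds its last target. There are 200 camera calls.

TASK

Push each loose rod tip-first through the eyelet of the bracket of its own colour until it is fully home, then lock it with a retaining pin from the grey rack, dropped through bracket and rod until its collar sits on the bracket; pins that are not needed stay in the rack. When every rod on the bench is pinned, press the green ready button fully down and let it go, without disturbing the glue bottle and screwdriver.

Things in the scene. Friction and masses are not known exactly. Their poses are not given: they have to be found in the camera images.
- rod_red_grip (a point): centre (half-way up) of the red grip block at the tail of a loose steel rod, 90 g (absent in some runs). Block 22 (x) x 14 (y) x 40 (z) mm, upright; its bottom is level with the underside of the whole rod, which lies flat. x: along the rod from block to tip; z up. A neck 14 wide joins it to the eye plate
- rod_red_eye (a point): centre of the 12 mm vertical hole in the flat eye plate (34 x 28, 9 thick) of the red rod, 50 mm ahead of the grip's centre, 4.5 mm above the rod's underside; axes as the grip. From the plate's front edge (x +17) runs the round 10 mm rod, axis 5 mm above the underside, to x +65 mm; the last 8 mm taper to 5 mm
- bracket_red_hole (a point): centre of the top mouth of the vertical pin hole of the red bracket, bolted down; 33 mm above the table. x: level, the way the rod is pushed in; z up. From here: fork's upper plate x -17..17, y -24..24, 8 thick, 10 mm hole; slot below it 13 high, 32 wide; bed top at z -21, x -64..16, 48 wide, with a 10 mm hole in line, 12 deep. Home: eye under this hole
- bracket_red_eyelet (a point): centre, at its rear face, of the round 14 mm eyelet hole (axis along x) in the upright plate (10 thick, 40 tall, 48 wide) of the red bracket; 17 mm ahead of the pin hole, 18 mm above the table. Axes as the pin hole. When the rod is home, its eye plate's front edge meets this face and the rod lies on the bed, its axis 1 mm below this centre
- rod_blue_grip (a point): centre (half-way up) of the blue grip block at the tail of a loose steel rod, 90 g (absent in some runs). Block 22 (x) x 14 (y) x 40 (z) mm, upright; its bottom is level with the underside of the whole rod, which lies flat. x: along the rod from block to tip; z up. A neck 14 wide joins it to the eye plate
- rod_blue_eye (a point): centre of the 12 mm vertical hole in the flat eye plate (34 x 28, 9 thick) of the blue rod, 50 mm ahead of the grip's centre, 4.5 mm above the rod's underside; axes as the grip. From the plate's front edge (x +17) runs the round 10 mm rod, axis 5 mm above the underside, to x +65 mm; the last 8 mm taper to 5 mm
- bracket_blue_hole (a point): centre of the top mouth of the vertical pin hole of the blue bracket, bolted down; 33 mm above the table. x: level, the way the rod is pushed in; z up. From here: fork's upper plate x -17..17, y -24..24, 8 thick, 10 mm hole; slot below it 13 high, 32 wide; bed top at z -21, x -64..16, 48 wide, with a 10 mm hole in line, 12 deep. Home: eye under this hole
- bracket_blue_eyelet (a point): centre, at its rear face, of the round 14 mm eyelet hole (axis along x) in the upright plate (10 thick, 40 tall, 48 wide) of the blue bracket; 17 mm ahead of the pin hole, 18 mm above the table. Axes as the pin hole. When the rod is home, its eye plate's front edge meets this face and the rod lies on the bed, its axis 1 mm below this centre
- rod_yellow_grip (a point): centre (half-way up) of the yellow grip block at the tail of a loose steel rod, 90 g (absent in some runs). Block 22 (x) x 14 (y) x 40 (z) mm, upright; its bottom is level with the underside of the whole rod, which lies flat. x: along the rod from block to tip; z up. A neck 14 wide joins it to the eye plate
- rod_yellow_eye (a point): centre of the 12 mm vertical hole in the flat eye plate (34 x 28, 9 thick) of the yellow rod, 50 mm ahead of the grip's centre, 4.5 mm above the rod's underside; axes as the grip. From the plate's front edge (x +17) runs the round 10 mm rod, axis 5 mm above the underside, to x +65 mm; the last 8 mm taper to 5 mm
- bracket_yellow_hole (a point): centre of the top mouth of the vertical pin hole of the yellow bracket, bolted down; 33 mm above the table. x: level, the way the rod is pushed in; z up. From here: fork's upper plate x -17..17, y -24..24, 8 thick, 10 mm hole; slot below it 13 high, 32 wide; bed top at z -21, x -64..16, 48 wide, with a 10 mm hole in line, 12 deep. Home: eye under this hole
- bracket_yellow_eyelet (a point): centre, at its rear face, of the round 14 mm eyelet hole (axis along x) in the upright plate (10 thick, 40 tall, 48 wide) of the yellow bracket; 17 mm ahead of the pin hole, 18 mm above the table. Axes as the pin hole. When the rod is home, its eye plate's front edge meets this face and the rod lies on the bed, its axis 1 mm below this centre
- pin_0_grip (a point): centre (half-way up) of the black round grip (14 mm across, 36 tall) of a loose retaining pin, 35 g; z up along the pin. Below the grip a collar 18 mm across, 4 thick, its underside 22 mm below this point; below that the 8 mm shank, 30 long, the last 4 tapered. Starts upright in the rack, collar on its top. The pins are alike
- pin_1_grip (a point): centre (half-way up) of the black round grip (14 mm across, 36 tall) of a loose retaining pin, 35 g; z up along the pin. Below the grip a collar 18 mm across, 4 thick, its underside 22 mm below this point; below that the 8 mm shank, 30 long, the last 4 tapered. Starts upright in the rack, collar on its top. The pins are alike
- pin_2_grip (a point): centre (half-way up) of the black round grip (14 mm across, 36 tall) of a loose retaining pin, 35 g; z up along the pin. Below the grip a collar 18 mm across, 4 thick, its underside 22 mm below this point; below that the 8 mm shank, 30 long, the last 4 tapered. Starts upright in the rack, collar on its top. The pins are alike
- rack: fixed grey block, 138 (x) x 45 (y) x 36 mm high, origin at the centre of its underside; holes of 10 mm along x at -46, 0 and +46 mm hold the pins upright
- ready (a joint): travel of the green button, 0 up to 0.006 m fully down; a spring of 5 N fully down, returns by itself; pressed straight down
- ready_top (a point): centre of the top of the green round button (28 mm across) on its black housing fixed to the table
- glue: the glue bottle, a bystander; origin at its underside centre
- driver: the small blue-handled precision screwdriver, a bystander; origin at its underside centre
Mind the look-alikes: they are no part of the job. What is shaped like the part that bears bracket_yellow_hole but purple is not meant. Leave any brown look-alike of the part that bears rod_blue_grip alone.

How it is judged (in metres and radians):
On the way, in this order (a step that is already met when the one before it is completed fails the run):
1. every rod present is home in the bracket of its colour and locked by a pin (horizontal distance between rod_red_eye and bracket_red_hole below 0.005 m and z of rod_red_eye in the frame of bracket_red_hole between -0.022 and -0.01 m and angle between the x axis of rod_red_eye and the x axis of bracket_red_hole, either way round below 0.15 rad and ((horizontal distance between pin_0_grip and rod_red_eye below 0.005 m and z of pin_0_grip in the frame of rod_red_eye below 0.0425 m and angle between the z axis of pin_0_grip and the z axis of rod_red_eye, either way round below 0.13 rad) or (horizontal distance between pin_1_grip and rod_red_eye below 0.005 m and z of pin_1_grip in the frame of rod_red_eye below 0.0425 m and angle between the z axis of pin_1_grip and the z axis of rod_red_eye, either way round below 0.13 rad) or (horizontal distance between pin_2_grip and rod_red_eye below 0.005 m and z of pin_2_grip in the frame of rod_red_eye below 0.0425 m and angle between the z axis of pin_2_grip and the z axis of rod_red_eye, either way round below 0.13 rad)) and horizontal distance between rod_blue_eye and bracket_blue_hole below 0.005 m and z of rod_blue_eye in the frame of bracket_blue_hole between -0.022 and -0.01 m and angle between the x axis of rod_blue_eye and the x axis of bracket_blue_hole, either way round below 0.15 rad and ((horizontal distance between pin_0_grip and rod_blue_eye below 0.005 m and z of pin_0_grip in the frame of rod_blue_eye below 0.0425 m and angle between the z axis of pin_0_grip and the z axis of rod_blue_eye, either way round below 0.13 rad) or (horizontal distance between pin_1_grip and rod_blue_eye below 0.005 m and z of pin_1_grip in the frame of rod_blue_eye below 0.0425 m and angle between the z axis of pin_1_grip and the z axis of rod_blue_eye, either way round below 0.13 rad) or (horizontal distance between pin_2_grip and rod_blue_eye below 0.005 m and z of pin_2_grip in the frame of rod_blue_eye below 0.0425 m and angle between the z axis of pin_2_grip and the z axis of rod_blue_eye, either way round below 0.13 rad)) and horizontal distance between rod_yellow_eye and bracket_yellow_hole below 0.005 m and z of rod_yellow_eye in the frame of bracket_yellow_hole between -0.022 and -0.01 m and angle between the x axis of rod_yellow_eye and the x axis of bracket_yellow_hole, either way round below 0.15 rad and ((horizontal distance between pin_0_grip and rod_yellow_eye below 0.005 m and z of pin_0_grip in the frame of rod_yellow_eye below 0.0425 m and angle between the z axis of pin_0_grip and the z axis of rod_yellow_eye, either way round below 0.13 rad) or (horizontal distance between pin_1_grip and rod_yellow_eye below 0.005 m and z of pin_1_grip in the frame of rod_yellow_eye below 0.0425 m and angle between the z axis of pin_1_grip and the z axis of rod_yellow_eye, either way round below 0.13 rad) or (horizontal distance between pin_2_grip and rod_yellow_eye below 0.005 m and z of pin_2_grip in the frame of rod_yellow_eye below 0.0425 m and angle between the z axis of pin_2_grip and the z axis of rod_yellow_eye, either way round below 0.13 rad))), for 0.3 s.
2. the green button is pressed down (value of joint ready above 0.0045 m), for 0.05 s.
At the end, for the whole second after the job is handed in: each rod present lies in its colour's bracket, eye within 5 mm of the pin hole, direction within 0.15 rad, with an upright pin (0.12 rad) through the eye, collar within 4 mm of the bracket's top; other pins stand in the rack; button up again (all of step 1 and ((horizontal distance between pin_0_grip and bracket_red_hole below 0.004 m and z of pin_0_grip in the frame of bracket_red_hole below 0.026 m and angle between pin_0_grip's own z axis and vertical below 0.12 rad) or (horizontal distance between pin_0_grip and bracket_blue_hole below 0.004 m and z of pin_0_grip in the frame of bracket_blue_hole below 0.026 m and angle between pin_0_grip's own z axis and vertical below 0.12 rad) or (horizontal distance between pin_0_grip and bracket_yellow_hole below 0.004 m and z of pin_0_grip in the frame of bracket_yellow_hole below 0.026 m and angle between pin_0_grip's own z axis and vertical below 0.12 rad) or (horizontal distance between pin_0_grip and rack below 0.06 m and height (world z) of pin_0_grip between 0.05 and 0.064 m and angle between pin_0_grip's own z axis and vertical below 0.12 rad)) and ((horizontal distance between pin_1_grip and bracket_red_hole below 0.004 m and z of pin_1_grip in the frame of bracket_red_hole below 0.026 m and angle between pin_1_grip's own z axis and vertical below 0.12 rad) or (horizontal distance between pin_1_grip and bracket_blue_hole below 0.004 m and z of pin_1_grip in the frame of bracket_blue_hole below 0.026 m and angle between pin_1_grip's own z axis and vertical below 0.12 rad) or (horizontal distance between pin_1_grip and bracket_yellow_hole below 0.004 m and z of pin_1_grip in the frame of bracket_yellow_hole below 0.026 m and angle between pin_1_grip's own z axis and vertical below 0.12 rad) or (horizontal distance between pin_1_grip and rack below 0.06 m and height (world z) of pin_1_grip between 0.05 and 0.064 m and angle between pin_1_grip's own z axis and vertical below 0.12 rad)) and ((horizontal distance between pin_2_grip and bracket_red_hole below 0.004 m and z of pin_2_grip in the frame of bracket_red_hole below 0.026 m and angle between pin_2_grip's own z axis and vertical below 0.12 rad) or (horizontal distance between pin_2_grip and bracket_blue_hole below 0.004 m and z of pin_2_grip in the frame of bracket_blue_hole below 0.026 m and angle between pin_2_grip's own z axis and vertical below 0.12 rad) or (horizontal distance between pin_2_grip and bracket_yellow_hole below 0.004 m and z of pin_2_grip in the frame of bracket_yellow_hole below 0.026 m and angle between pin_2_grip's own z axis and vertical below 0.12 rad) or (horizontal distance between pin_2_grip and rack below 0.06 m and height (world z) of pin_2_grip between 0.05 and 0.064 m and angle between pin_2_grip's own z axis and vertical below 0.12 rad)) and value of joint ready below 0.0015 m); the robot touches nothing.
It fails at once if the glue bottle is moved more than 4 cm (distance of glue from where it was at the start of the episode above 0.04 m).
It fails at once if the small blue-handled precision screwdriver is moved more than 4 cm (distance of driver from where it was at the start of the episode above 0.04 m).
Of rod_red, rod_blue, rod_yellow only 2 to 3 are there at a start; the rules pass over those that are not, and their reading is None.
At some moment in a run one of rod_red, rod_blue, rod_yellow may be knocked a few centimetres aside while the robot is not near it.
It also fails if it takes over 210 s, if anything falls off the work surface, if the arm or the gripper's body presses on something with over 40 N, if the wrist force passes 120 N, or if a joint passes its speed limit or range.

## Working session

There is one attempt and no reset: what is moved stays moved. The work goes in short steps, Python scripts to look and compute and a shell command to move; the robot and the scene stay as the last step left them, time stands still between calls to the robot, and variables do not carry over. Pictures are saved under pics/ and viewed, at most 14 in all, crops included, and the job is handed in when it is done.

```bash
mkdir -p pics; cat > h.py <<'E'
import numpy as np, cv2, sys
from cell import telemetry, eyes, ticket
def grab(name, fn=None, crop=None, scale=1):
    f=eyes.grab_frame(name); np.savez(f'{name}.npz',**f)
    if fn: save(f,fn,crop,scale)
    return f
def load(name): return dict(np.load(f'{name}.npz'))
def save(f,fn,crop=None,scale=1):
    im=f['frame'][:,:,::-1]
    if crop: im=im[crop[1]:crop[3],crop[0]:crop[2]]
    cv2.imwrite('pics/'+fn,cv2.resize(im,None,fx=scale,fy=scale,interpolation=cv2.INTER_CUBIC))
def ray(f,u,v,z):
    d=f['pose'][:3,:3]@np.array([(u-f['cx'])/f['fx'],(v-f['cy'])/f['fy'],1]); o=f['pose'][:3,3]
    return o+d*(z-o[2])/d[2]
def proj(f,p):
    q=f['pose'][:3,:3].T@(np.array(p)-f['pose'][:3,3]); return np.array([f['fx']*q[0]/q[2]+f['cx'],f['fy']*q[1]/q[2]+f['cy']])
def R():
    from scipy.spatial.transform import Rotation as Ro
    s=telemetry.read_state(); return s,Ro.from_euler('xyz',s['ee_rot'],degrees=True).as_matrix()
def go(p,yaw=None):
    """shift in tool units needed to reach world p (TCP)"""
    s,M=R(); d=M.T@(np.array(p)-s['ee_pos'])/0.05
    print('pos',np.round(s['ee_pos'],4),'rot',np.round(s['ee_rot'],2),'tool units',np.round(d,3),'force',np.round(s['force'],1),'open',round(s['opening'],4),'t',s['time_s'])
E
python3 - <<'E'
from h import *
for n in('top','scene'):
    f=grab(n,n+'0.png',None,1.55); print(n,f['fx'],f['cx'],f['cy'],f['pose'].round(3).tolist())
print(telemetry.read_state())
E
```

```text
top 357.85102739565315 254.19585069218527 191.41695266377334 [[-0.016, -0.995, 0.095, 0.442], [-1.0, 0.016, -0.004, 0.158], [0.002, -0.095, -0.995, 1.572], [0.0, 0.0, 0.0, 1.0]]
scene 395.4180406142384 249.5528169916152 186.06696758043685 [[-0.62, -0.312, 0.72, -0.422], [-0.785, 0.246, -0.569, 0.927], [0.0, -0.918, -0.397, 0.645], [0.0, 0.0, 0.0, 1.0]]
{'time_s': 0.1, 'joints': array([59.06649311, 27.36869844,  1.28086719, 89.1718115 , -0.65978221,
       63.55925241, -4.75962261]), 'qd': array([-0.0419862 , -0.19946995,  0.01656623, -0.2374618 ,  0.00897925,
        0.00412812, -0.048499  ]), 'joint_efforts': array([ 4.69810126e-03, -5.97766757e+01,  1.61387902e+00, -2.81958014e+01,
        1.28332412e-02,  5.04709882e-03,  4.28292230e-05]), 'ee_pos': array([ 0.28226753, -0.61259993,  0.25245694]), 'ee_rot': array([-1.79907788e+02,  6.17868500e-03,  2.47416096e+01]), 'force': array([-0.48040413,  0.99440678,  0.16623287]), 'torque': array([-0.00202825, -0.0068728 ,  0.00099286]), 'gripper_force': 0.0, 'opening': 0.08499142610244843}
```

View pics/top0.png

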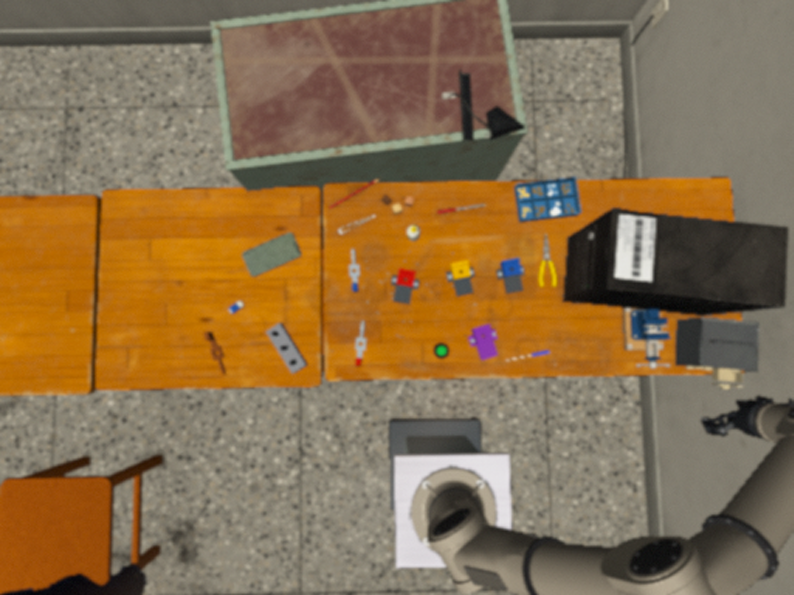

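View pics/scene0.png

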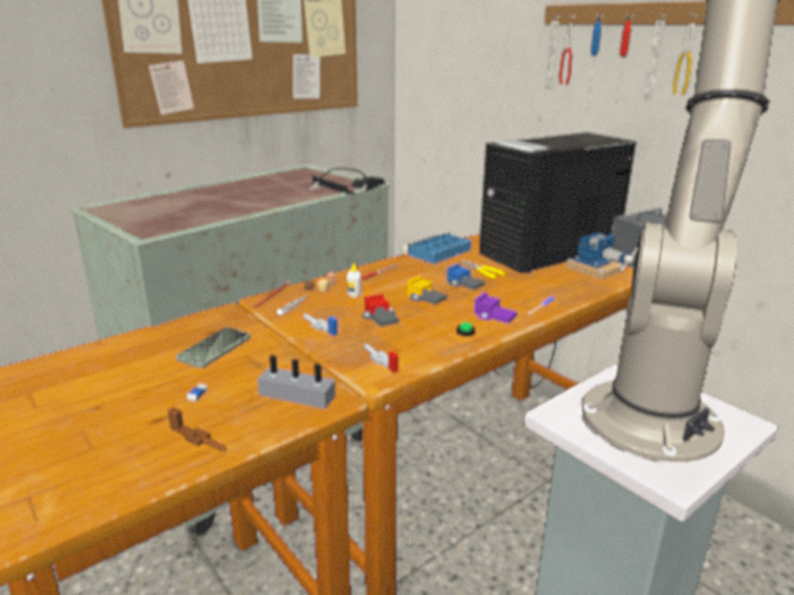

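Top view: blue rod at (354,270), red rod at (360,343), both tips up; brackets red (404,285), yellow (460,275), blue (511,273); rack (286,347); button (441,351). No yellow rod is present. The look-alikes are the purple bracket (484,340) and the brown rod (215,352), and I will leave both alone. I'll confirm this in an enlarged crop.

```bash
python3 - <<'E'
from h import *
f=load('top'); save(f,'top1.png',(165,145,365,245),4)
E
```

```text
(no output)
```

View pics/top1.png

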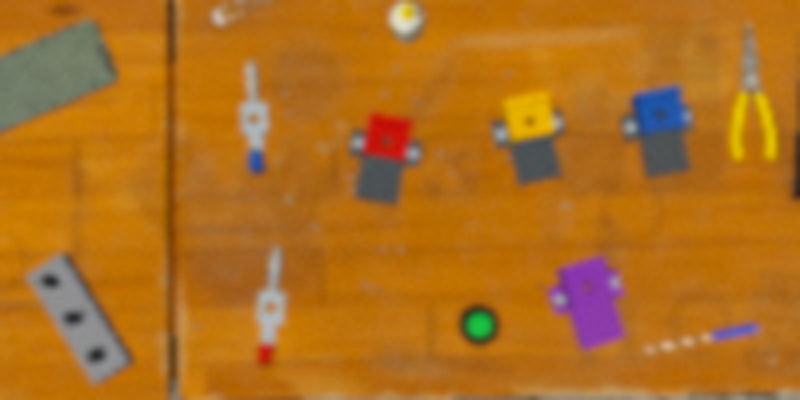

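The crop confirms it. Crop pixels: red rod eye (270,308), grip (265,355); blue rod eye (254,120), grip (257,162); red bracket hole (386,141); blue bracket hole (661,114); pin tops (51,281), (74,318), (97,355); button (479,325); glue (405,18); screwdriver (700,338).

```bash
python3 - <<'E'
from h import *
f=load('top')
P={'b_eye':(254,120,.009),'b_tip':(250,64,.005),'b_grip':(257,162,.04),'r_eye':(270,308,.009),'r_tip':(276,250,.005),'r_grip':(265,355,.04),
'R_hole':(386,141,.033),'R_bed':(377,200,.012),'B_hole':(661,114,.033),'B_bed':(668,174,.012),'btn':(479,325,.03),'p0':(51,281,.076),'p1':(74,318,.076),'p2':(97,355,.076),'glue':(405,18,.1)}
W={k:ray(f,165+a/4,145+b/4,z) for k,(a,b,z) in P.items()}
for k,w in W.items(): print(k,w.round(4),np.hypot(w[0],w[1]).round(3))
yaw=lambda a,b: np.degrees(np.arctan2(*(W[b]-W[a])[[1,0]]))
for a,b in [('b_eye','b_tip'),('b_grip','b_tip'),('r_grip','r_tip'),('R_bed','R_hole'),('B_bed','B_hole'),('p0','p2')]: print(a,b,yaw(a,b).round(1), np.linalg.norm((W[b]-W[a])[:2]).round(4))
E
```

```text
b_eye [0.6653 0.2639 0.009 ] 0.716
b_tip [0.7285 0.268  0.005 ] 0.776
b_grip [0.6152 0.259  0.04  ] 0.667
r_eye [0.4587 0.2485 0.009 ] 0.522
r_tip [0.5219 0.2415 0.005 ] 0.575
r_grip [0.4087 0.2525 0.04  ] 0.48
R_hole [0.6366 0.1196 0.033 ] 0.648
R_bed [0.5744 0.1301 0.012 ] 0.589
B_hole [ 0.6613 -0.1794  0.033 ] 0.685
B_bed [ 0.5979 -0.1893  0.012 ] 0.627
btn [0.4366 0.0234 0.03  ] 0.437
p0 [0.4897 0.4725 0.076 ] 0.681
p1 [0.4509 0.4485 0.076 ] 0.636
p2 [0.4123 0.4245 0.076 ] 0.592
glue [0.7572 0.0991 0.1   ] 0.764
b_eye b_tip 3.7 0.0634
b_grip b_tip 4.5 0.1137
r_grip r_tip -5.6 0.1137
R_bed R_hole -9.6 0.0631
B_bed B_hole 8.8 0.0642
p0 p2 -148.2 0.0911
```

```bash
python3 -m jog '[[[0,0,-0.4,0,0,1,1],[0,0,-0.4,0,0,1,1],[0,0,-0.4,0,0,1,1],[0,0,-0.4,0,0,1,1],[0,0,-0.4,0,0,1,1]]]'; python3 -c "
from h import *
go([.46,-.15,.3]);print(R()[0]['joints'].round(1))"
```

```text
time_s: 0.72
ee_pos: [0.2824, -0.6128, 0.3534]
ee_rot: [-179.9, 0.0, -5.5]
force: [-0.3, 0.7, -1.1]
opening: 0.0854
gripper_force: 0.0
pos [ 0.2824 -0.6128  0.3534] rot [-1.7995e+02  3.0000e-02 -5.4500e+00] tool units [ 2.657 -9.55   1.074] force [-0.3  0.7 -1.1] open 0.0854 t 0.725
[ 54.4  23.6   8.1  82.3  -3.3  74.5 -32.8]
```

```bash
python3 -m jog '[[[0.266,-0.955,0,0,0,0,1],[0.266,-0.955,0,0,0,0,1],[0.266,-0.955,0,0,0,0,1],[0.266,-0.955,0,0,0,0,1],[0.266,-0.955,0,0,0,0,1],[0.266,-0.955,0,0,0,0,1],[0.266,-0.955,0,0,0,0,1],[0.266,-0.955,0,0,0,0,1],[0.266,-0.955,0,0,0,0,1],[0.266,-0.955,0,0,0,0,1]]]'; python3 -c "
from h import *
go([.409,.2525,.18]);print(R()[0]['joints'].round(1))"
```

```text
time_s: 1.98
ee_pos: [0.4588, -0.1482, 0.3531]
ee_rot: [180.0, 0.0, -5.3]
force: [0.8, 0.5, 0.5]
opening: 0.0855
gripper_force: 0.0
pos [ 0.4588 -0.1482  0.3531] rot [ 1.7999e+02  1.0000e-02 -5.2700e+00] tool units [-1.727 -7.889  3.462] force [0.8 0.5 0.5] open 0.0855 t 1.975
[ 20.9   4.5 -11.  106.5   0.9  69.1 -85.7]
```

```bash
python3 -m jog '[[[-0.216,-0.986,0.43,0,0,0,1],[-0.216,-0.986,0.43,0,0,0,1],[-0.216,-0.986,0.43,0,0,0,1],[-0.216,-0.986,0.43,0,0,0,1],[-0.216,-0.986,0.43,0,0,0,1],[-0.216,-0.986,0.43,0,0,0,1],[-0.216,-0.986,0.43,0,0,0,1],[-0.216,-0.986,0.43,0,0,0,1],[0,0,0,0,0,0,1]]]'; python3 -c "
from h import *
go([.409,.2525,.18]);print(R()[0]['joints'].round(1)); f=grab('wrist','w1.png',None,1.5);print(f['fx'],f['pose'].round(3).tolist())
for n,p in dict(rg=[.4087,.2525,.04],re=[.4587,.2485,.009],rt=[.5219,.2415,.005]).items(): print(n,proj(f,p)*1.5)"
```

```text
time_s: 3.1
ee_pos: [0.4066, 0.2545, 0.1799]
ee_rot: [-180.0, 0.2, -4.9]
force: [-0.1, -0.4, 1.2]
opening: 0.0854
gripper_force: 0.0
pos [0.4066 0.2545 0.1799] rot [-179.96    0.19   -4.86] tool units [ 0.052  0.036 -0.003] force [-0.1 -0.4  1.2] open 0.0854 t 3.1
[ -13.    17.1  -30.7  117.6   11.4   48.2 -145.1]
324.71462736476946 [[-0.085, -0.957, -0.277, 0.477], [-0.996, 0.081, 0.026, 0.248], [-0.002, 0.278, -0.961, 0.301], [0.0, 0.0, 0.0, 1.0]]
rg [390.01745897 278.41536449]
re [389.46688983 182.06803346]
rt [392.57676433  64.89081395]
```

View pics/w1.png

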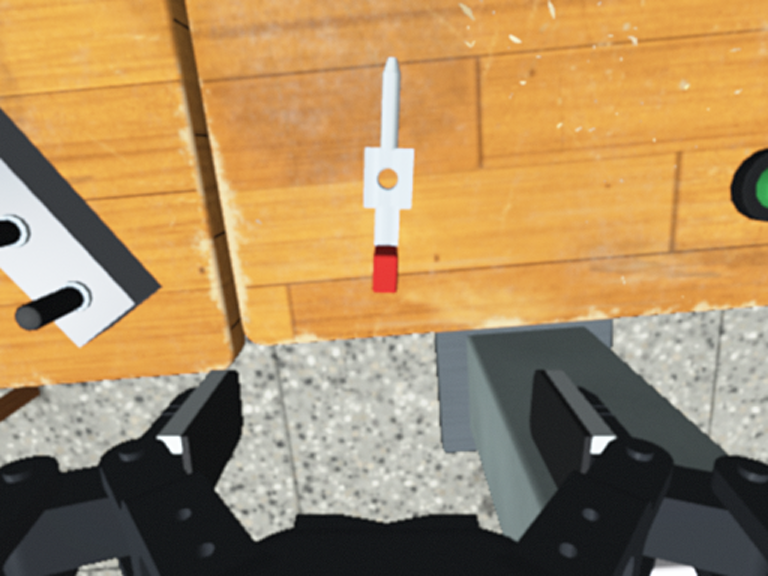

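Wrist view: red grip top face at (385,273), eye (388,179), tip (391,60), within a few px of my prediction. No confusion about which rod it is.

```bash
python3 -c "
from h import *
f=load('wrist')
g=ray(f,385/1.5,273/1.5,.04);e=ray(f,388/1.5,179/1.5,.009);t=ray(f,391.5/1.5,58/1.5,.005)
print(g,e,t,np.degrees(np.arctan2(*(t-e)[[1,0]])),np.degrees(np.arctan2(*(t-g)[[1,0]])),np.linalg.norm((t-g)[:2]))
go([g[0],g[1],.027])"
```

```text
[0.41200578 0.25500097 0.04      ] [0.46051948 0.24920914 0.009     ] [0.52544922 0.24181145 0.005     ] -6.4998959515356765 -6.631727834598694 0.1142076104266394
pos [0.4076 0.2522 0.1804] rot [ 1.7996e+02  1.3000e-01 -5.0300e+00] tool units [ 0.09  -0.066  3.067] force [ 1.4 -1.   0.6] open 0.0855 t 3.15
```

```bash
python3 -m jog '[[[0.07,-0.06,0.6,0,0,0.25,1],[0,0,0.8,0,0,0,1],[0,0,0.8,0,0,0,1],[0,0,0.6,0,0,0,1],[0,0,0.24,0,0,0,1],[0,0,0,0,0,0,0.2],[0,0,0,0,0,0,-0.4],[0,0,0,0,0,0,-1],[0,0,0,0,0,0,-1],[0,0,0,0,0,0,-1],[0,0,0,0,0,0,-1]]]' 40; python3 -c "
from h import *
go([.411,.2548,.027])"
```

```text
time_s: 4.53
ee_pos: [0.4131, 0.2538, 0.0301]
ee_rot: [-180.0, -0.1, -6.8]
force: [-0.9, -1.4, 6.2]
opening: 0.0135
gripper_force: 40.4
pos [0.4131 0.2538 0.0301] rot [-1.7997e+02 -7.0000e-02 -6.7700e+00] tool units [-0.044 -0.015  0.062] force [-0.9 -1.4  6.2] open 0.0135 t 4.525
```

```bash
python3 -m jog '[[[0,0,-0.5,0,0,0,-1],[0,0,-0.8,0,0,0,-1],[0,0,-0.5,0,0,0,-1],[0,0,0,0,0,0,-1]]]'; python3 -c "
from h import *
go([.4936,.1438,.12])"
```

```text
time_s: 5.03
ee_pos: [0.4136, 0.2542, 0.121]
ee_rot: [-179.9, -0.2, -6.8]
force: [0.3, -0.4, -2.3]
opening: 0.0135
gripper_force: 39.4
pos [0.4136 0.2542 0.121 ] rot [-179.87   -0.18   -6.78] tool units [1.848 2.004 0.021] force [ 0.3 -0.4 -2.3] open 0.0135 t 5.025
```

```bash
python3 -m jog '[[[0.45,0.5,0,0,0,0.24,-1],[0.45,0.5,0,0,0,0.23,-1],[0.45,0.5,0,0,0,0,-1],[0.45,0.5,0,0,0,0,-1],[0,0,0,0,0,0,-1]]]'; python3 -c "
from h import *
go([.4936,.1438,.12]); f=grab('wrist','w2.png',None,1.5);print(f['pose'].round(3).tolist())
for n,p in dict(hole=[.6366,.1196,.033],bed=[.5744,.1301,.012]).items(): print(n,proj(f,p)*1.5)"
```

```text
time_s: 5.65
ee_pos: [0.4873, 0.1381, 0.1178]
ee_rot: [179.9, 0.1, -9.9]
force: [0.6, 1.3, -1.6]
opening: 0.0132
gripper_force: 39.4
pos [0.4873 0.1381 0.1178] rot [ 1.7987e+02  8.0000e-02 -9.8700e+00] tool units [ 0.105 -0.135 -0.044] force [ 0.6  1.3 -1.6] open 0.0132 t 5.65
[[-0.172, -0.947, -0.272, 0.557], [-0.985, 0.165, 0.047, 0.126], [0.001, 0.276, -0.961, 0.239], [0.0, 0.0, 0.0, 1.0]]
hole [365.77014521 -80.05313519]
bed [370.01001895 110.6511712 ]
```

View pics/w2.png

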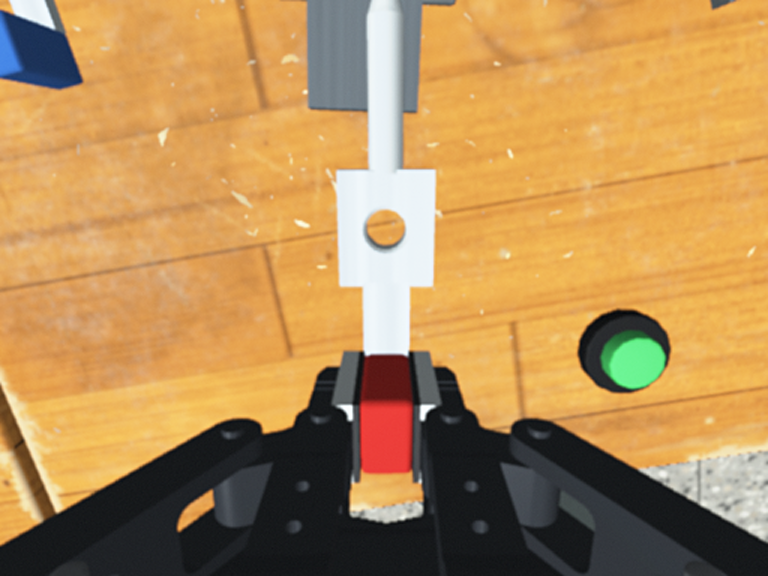

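Rod held straight; bracket bed rear edge spans x 308–418 at row 108, about 3 mm left of the prediction. I'll raise the arm to see the whole bracket.

```bash
python3 -m jog '[[[0,0,-0.8,0,0,0,-1],[0,0,-0.9,0,0,0,-1],[0,0,-0.9,0,0,0,-1],[0,0,-0.6,0,0,0,-1],[0,0,0,0,0,0,-1],[0,0,0,0,0,0,-1]]]'; python3 -c "
from h import *
go([.4936,.1438,.12]); f=grab('wrist','w3.png',(150,0,350,150),4)
for n,p in dict(hole=[.6366,.1196,.033],bed=[.5744,.1301,.012]).items(): print(n,(proj(f,p)-[150,0])*4)"
```

```text
time_s: 6.45
ee_pos: [0.4857, 0.1417, 0.2779]
ee_rot: [179.9, 0.1, -9.5]
force: [0.3, 0.2, -1.2]
opening: 0.0131
gripper_force: 39.5
pos [0.4857 0.1417 0.2779] rot [ 1.7994e+02  1.1000e-01 -9.5100e+00] tool units [ 0.155 -0.071  3.157] force [ 0.3  0.2 -1.2] open 0.0131 t 6.45
hole [417.56350588  63.64922681]
bed [418.48411046 331.15429281]
```

View pics/w3.png

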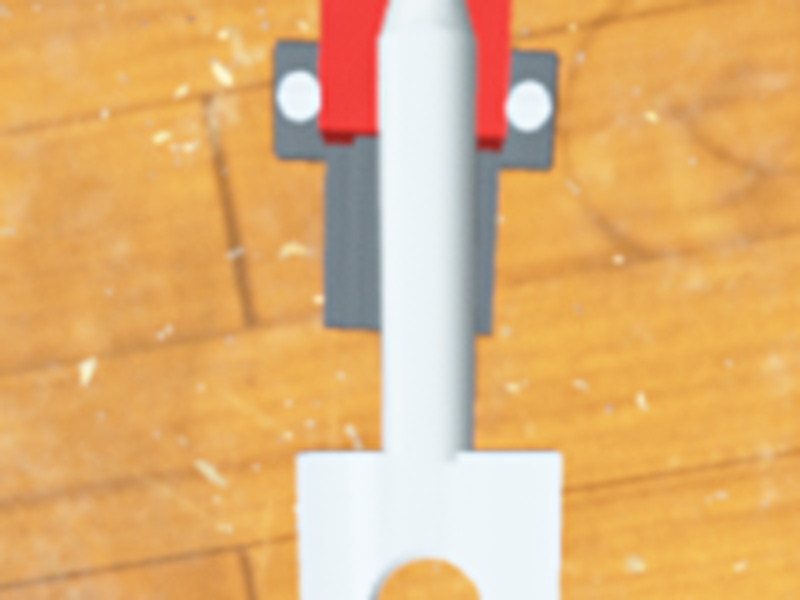

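The crop shows the bed's rear corners at (324,327) and (490,334), and the fork plate's rear top corners at (320,132) and (507,137).

```bash
python3 -c "
from h import *
f=load('wrist'); r=lambda x,y,z: ray(f,150+x/4,y/4,z)
b1,b2=r(324,327,.012),r(490,334,.012); p1,p2=r(320,132,.033),r(507,137,.033)
for a,b in((b1,b2),(p1,p2)): print(((a+b)/2).round(4),np.linalg.norm(a-b).round(4),np.degrees(np.arctan2(-(b-a)[0],-(b-a)[1])).round(2))
B,P=(b1+b2)/2,(p1+p2)/2; d=(P-B)[:2]; print(np.linalg.norm(d),np.degrees(np.arctan2(d[1],d[0])))
d=d/np.linalg.norm(d); print('hole',(P[:2]+.017*d),B[:2]+.064*d)
z=R()[0]['ee_pos'][2]-.03
e=r(428,600,z+.009);e1,e2=r(297,453,z+.009),r(561,453,z+.009);m=(e1+e2)/2;print('eye plate front mid',m,np.linalg.norm(e1-e2), np.degrees(np.arctan2(-(e2-e1)[0],-(e2-e1)[1])))
print(m-R()[0]['ee_pos'])
"
```

```text
[0.5751 0.1332 0.012 ] 0.0468 11.81
[0.6207 0.1234 0.033 ] 0.048 10.92
0.04662444628339644 -12.250295705085435
hole [0.63728023 0.11974875] [0.63764724 0.11966906]
eye plate front mid [0.54988093 0.13114103 0.25657494] 0.028043106437396634 9.515595372825366
[ 0.0642937  -0.01029737 -0.021     ]
```

```bash
python3 -m jog '[[[0.15,-0.07,0.6,0,0,0.25,-1],[0.15,0,0.9,0,0,0,-1],[0,0,0.9,0,0,0,-1],[0,0,0.9,0,0,0,-1],[0,0,0.9,0,0,0,-1],[0,0,0,0,0,0,-1],[0,0,0,0,0,0,-1]]]'; python3 -c "
from h import *
go([.5,.1465,.043])"
```

```text
time_s: 7.38
ee_pos: [0.5023, 0.1426, 0.0699]
ee_rot: [-180.0, 0.0, -11.1]
force: [-0.4, -0.4, -0.3]
opening: 0.0135
gripper_force: 39.3
pos [0.5023 0.1426 0.0699] rot [-179.98    0.    -11.05] tool units [-0.06  -0.067  0.538] force [-0.4 -0.4 -0.3] open 0.0135 t 7.375
```

```bash
python3 -m jog '[[[-0.05,-0.065,0.3,0,0,0,-1],[0,0,0.23,0,0,0,-1],[0,0,0,0,0,0,-1],[0,0,0,0,0,0,-1]]]'; python3 -c "
from h import *
go([.5,.1465,.043]); f=grab('wrist','w4.png',(130,0,380,188),3.2)
print((proj(f,[.5751,.1332,.012])-[130,0])*3.2)"; python3 -c "
from h import *
go([.5,.1465,.043])"
```

```text
time_s: 7.88
ee_pos: [0.5002, 0.1457, 0.0429]
ee_rot: [180.0, 0.0, -11.1]
force: [-0.4, 0.1, -1.3]
opening: 0.0131
gripper_force: 39.4
pos [0.5002 0.1457 0.0429] rot [ 1.7999e+02  1.0000e-02 -1.1080e+01] tool units [-0.008 -0.014 -0.002] force [-0.4  0.1 -1.3] open 0.0131 t 7.875
[393.66422973 279.8718779 ]
pos [0.5003 0.1457 0.043 ] rot [179.99   0.   -11.09] tool units [-0.009 -0.015 -0.001] force [ 0.  -0.4 -0.5] open 0.0134 t 7.925
```

View pics/w4.png

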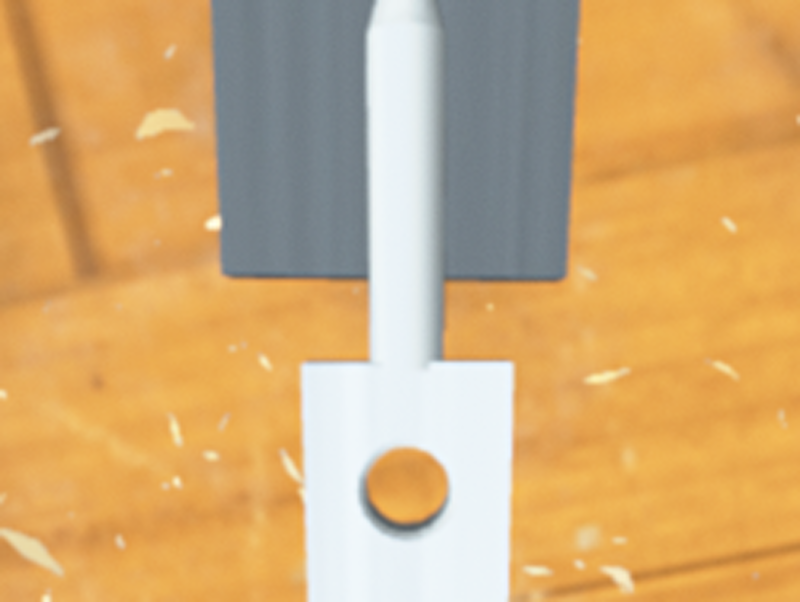

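Bed rear edge runs 222–567 (mid 394.5) at row 277. Rod centre there is 406, i.e. 1.6–2 mm too far right, with the tip turned about 0.6–1° left. I'll correct that, then advance.

```bash
python3 -m jog '[[[0,-0.044,0,0,0,0.1,-1],[0,0,0,0,0,0,-1],[0.25,0,0,0,0,0,-1],[0.25,0,0,0,0,0,-1],[0.2,0,0,0,0,0,-1],[0.2,0,0,0,0,0,-1],[0,0,0,0,0,0,-1]]]'; python3 -c "
from h import *
go([.59,.131,.043])"
python3 -m jog '[[[0.1,0,0,0,0,0,-1],[0.1,0,0,0,0,0,-1],[0.1,0,0,0,0,0,-1],[0,0,0,0,0,0,-1]]]'; python3 -c "
from h import *
go([.5902,.1312,.043])"
```

```text
time_s: 8.8
ee_pos: [0.5457, 0.1385, 0.0428]
ee_rot: [-180.0, -0.0, -11.7]
force: [0.5, 0.5, -1.2]
opening: 0.0135
gripper_force: 39.4
pos [0.5457 0.1385 0.0428] rot [-1.7998e+02 -3.0000e-02 -1.1740e+01] tool units [ 0.898 -0.033 -0.005] force [ 0.5  0.5 -1.2] open 0.0135 t 8.8
time_s: 9.3
ee_pos: [0.5599, 0.1356, 0.0428]
ee_rot: [-180.0, -0.0, -11.7]
force: [-0.1, 0.1, -2.2]
opening: 0.0136
gripper_force: 39.4
pos [0.5599 0.1356 0.0428] rot [-1.7999e+02 -2.0000e-02 -1.1710e+01] tool units [ 0.611 -0.036 -0.003] force [-0.1  0.1 -2.2] open 0.0136 t 9.3
```

```bash
python3 -m jog '[[[0.15,0,0,0,0,0,-1],[0.15,0,0,0,0,0,-1],[0.15,0,0,0,0,0,-1],[0.1,0,0,0,0,0,-1],[0,0,0,0,0,0,-1]]]'; python3 -m jog '[[[0.04,0,0,0,0,0,-1],[0.04,0,0,0,0,0,-1],[0,0,0,0,0,0,-1]]]';  python3 -c "
from h import *
go([.5902,.1312,.043])"
```

```text
time_s: 9.93
ee_pos: [0.5868, 0.13, 0.0428]
ee_rot: [-180.0, -0.0, -11.7]
force: [-0.8, -0.5, -0.8]
opening: 0.0137
gripper_force: 39.4
time_s: 10.3
ee_pos: [0.5904, 0.1294, 0.0429]
ee_rot: [-180.0, -0.0, -11.7]
force: [0.7, 0.0, -0.7]
opening: 0.0132
gripper_force: 39.4
pos [0.5904 0.1294 0.0429] rot [-1.800e+02 -1.000e-02 -1.168e+01] tool units [-0.012 -0.034 -0.003] force [ 0.7  0.  -0.7] open 0.0132 t 10.3
```

```bash
python3 -m jog '[[[0.03,0,0,0,0,0,-1],[0.03,0,0,0,0,0,-1],[0,0,0,0,0,0,-1]]]'; python3 -m jog '[[[0.03,0,0,0,0,0,-1],[0.02,0,0,0,0,0,-1],[0,0,0,0,0,0,-1]]]';  python3 -c "
from h import *
go([.5902,.1312,.043]);f=grab('wrist','w5.png',(130,0,380,188),3.2)"
```

```text
time_s: 10.68
ee_pos: [0.5921, 0.1291, 0.0425]
ee_rot: [180.0, 0.1, -11.7]
force: [-4.2, 1.1, 1.0]
opening: 0.0134
gripper_force: 39.7
time_s: 11.05
ee_pos: [0.5923, 0.1292, 0.0422]
ee_rot: [179.9, 0.3, -11.6]
force: [-10.9, 0.5, 5.5]
opening: 0.0135
gripper_force: 40.2
pos [0.5923 0.1292 0.0422] rot [179.9    0.33 -11.6 ] tool units [-0.049 -0.032 -0.015] force [-10.9   0.5   5.5] open 0.0135 t 11.05
```

View pics/w5.png

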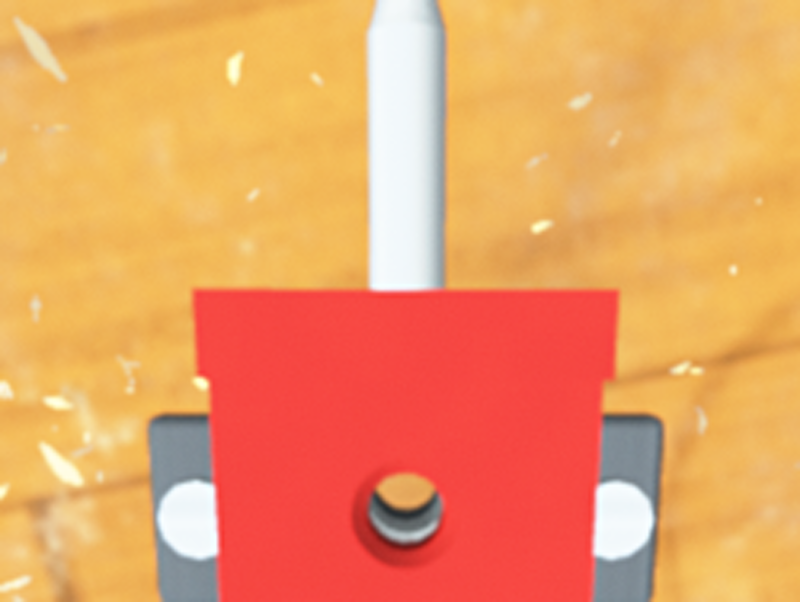

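Red rod is home: the hole shows through at (405,515), the rod is out in front, and there is contact force. I'll release and retreat.

```bash
python3 -c "
from h import *
f=load('wrist'); print('hole',ray(f,130+405.5/3.2,516/3.2,.033)); print('uprt', ray(f,130+406/3.2,290/3.2,.040))"
python3 -m jog '[[[-0.04,0,0.01,0,0,0,-1],[0,0,0,0,0,0,-0.3],[0,0,0,0,0,0,0],[0,0,0,0,0,0,0],[0,0,-0.4,0,0,0,0],[0,0,-0.8,0,0,0,0.5],[0,0,-1,0,0,0,0.5],[0,0,-1,0,0,0,0.5],[0,0,0,0,0,0,0.5]]]'; python3 -c "
from h import *
go([.4509,.4485,.2]);print(R()[0]['joints'].round(1))"
```

```text
hole [0.63801338 0.12020217 0.033     ]
uprt [0.66449384 0.11468569 0.04      ]
time_s: 12.22
ee_pos: [0.5965, 0.1299, 0.2085]
ee_rot: [-179.7, -0.5, -11.7]
force: [0.3, -0.1, -0.1]
opening: 0.0641
gripper_force: 0.0
pos [0.5965 0.1299 0.2085] rot [-179.75   -0.52  -11.69] tool units [-4.145 -5.649  0.157] force [ 0.3 -0.1 -0.1] open 0.0641 t 12.225
[   1.9   25.9  -26.5   99.9   13.6   56.8 -131.3]
```

```bash
python3 -c "
from h import *
go([.40,.40,.2])"
python3 -m jog '[[[-0.7,-0.88,0,0,0,0,0.5],[-0.7,-0.88,0,0,0,0,0.5],[-0.7,-0.88,0,0,0,0,0.5],[-0.7,-0.88,0,0,0,0,0.5],[-0.7,-0.88,0,0,0,0,0.5],[-0.7,-0.88,0,0,0,0,0.5],[0,0,0,0,0,-1,0.5],[0,0,0,0,0,-1,0.5],[0,0,0,0,0,-1,0.5],[0,0,0,0,0,-1,0.5],[0,0,0,0,0,-1,0.5],[0,0,0,0,0,-1,0.5],[0,0,0,0,0,-1,0.5],[0,0,0,0,0,-0.2,0.5],[0,0,0,0,0,0,0.5]]]'; python3 -c "
from h import *
go([.4123,.4245,.2]);print(R()[0]['joints'].round(1));f=grab('wrist','w6.png',None,1.5)
for p in [.4123,.4245,.076],[.4509,.4485,.076],[.4897,.4725,.076]: print(proj(f,p)*1.5)"
```

```text
pos [0.5965 0.1299 0.2085] rot [-179.75   -0.52  -11.69] tool units [-4.945 -4.493  0.145] force [ 0.3 -0.1 -0.1] open 0.0641 t 12.225
time_s: 14.1
ee_pos: [0.4415, 0.4295, 0.2023]
ee_rot: [180.0, 0.0, 31.4]
force: [0.3, -0.3, -0.3]
opening: 0.0641
gripper_force: 0.0
pos [0.4415 0.4295 0.2023] rot [1.7999e+02 2.0000e-02 3.1430e+01] tool units [-0.55  -0.219  0.045] force [ 0.3 -0.3 -0.3] open 0.0641 t 14.1
[ -20.7   30.1  -40.    98.3   21.9   59.7 -126.8]
[365.83510643 338.97848165]
[364.16125566 256.86749469]
[362.52089618 165.86465366]
```

View pics/w6.png

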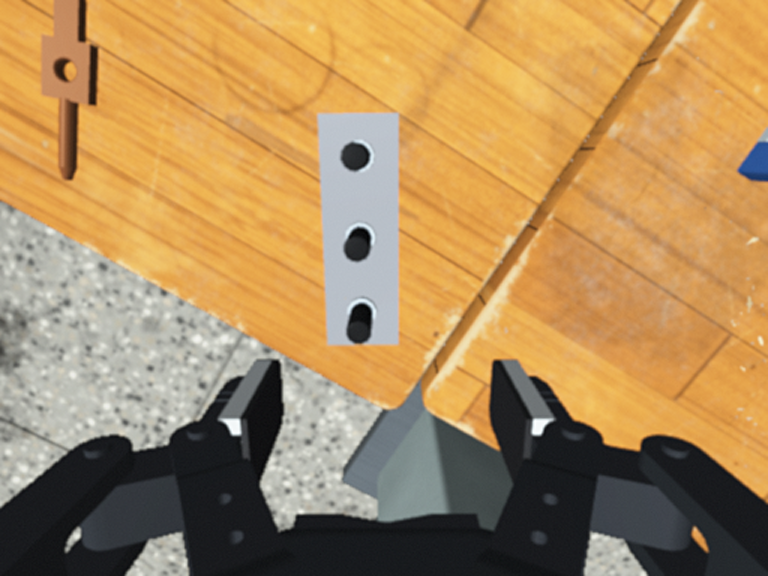

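Pin tops at (359,329), (357,246) and (355,156), standing in the rack.

```bash
python3 -c "
from h import *
f=load('wrist');P=[ray(f,u/1.5,v/1.5,.076) for u,v in((359,329),(357,246),(355,156))]
print(P);d=P[0]-P[2];print(np.degrees(np.arctan2(-d[1],-d[0])),[np.linalg.norm(P[i]-P[i+1]) for i in(0,1)])
go([P[0][0],P[0][1],.066])"
```

```text
[array([0.41532573, 0.43059604, 0.076     ]), array([0.45387706, 0.45455298, 0.076     ]), array([0.49180348, 0.47802445, 0.076     ])]
31.80551634004413 [np.float64(0.04538876127962098), np.float64(0.04460182658952584)]
pos [0.4415 0.4296 0.2023] rot [1.7999e+02 1.0000e-02 3.1430e+01] tool units [-0.436 -0.29   2.727] force [-0.5 -0.4  1.1] open 0.0641 t 14.15
```

```bash
python3 -m jog '[[[-0.43,-0.27,0.3,0,0,0,0.5],[0,0,0.7,0,0,0,0.5],[0,0,0.7,0,0,0,0.5],[0,0,0.6,0,0,0,0.3],[0,0,0.4,0,0,0,0],[0,0,0,0,0,0,-0.5],[0,0,0,0,0,0,-1],[0,0,0,0,0,0,-1],[0,0,0,0,0,0,-1]]]' 30; python3 -c "
from h import *
go([.415,.430,.066])"
```

```text
time_s: 15.28
ee_pos: [0.4165, 0.4306, 0.0682]
ee_rot: [-180.0, -0.1, 31.5]
force: [-0.4, 0.7, 0.1]
opening: 0.0129
gripper_force: 29.6
pos [0.4165 0.4306 0.0682] rot [-1.7996e+02 -1.0000e-01  3.1510e+01] tool units [-0.032 -0.005  0.045] force [-0.4  0.7  0.1] open 0.0129 t 15.275
```

```bash
python3 -m jog '[[[0,0,-0.4,0,0,0,-1],[0,0,-0.8,0,0,0,-1],[0,0,-0.8,0,0,0,-1],[0,0,0,0,0,1,-1],[0,0,0,0,0,1,-1],[0,0,0,0,0,1,-1],[0,0,0,0,0,1,-1],[0,0,0,0,0,1,-1],[0,0,0,0,0,1,-1],[0,0,0,0,0,1,-1],[0,0,0,0,0,0.2,-1],[0,0,0,0,0,0,-1]]]'; python3 -c "
from h import *
go([.638,.1202,.16]);print(R()[0]['joints'].round(1))"
```

```text
time_s: 16.77
ee_pos: [0.4162, 0.4301, 0.1681]
ee_rot: [-180.0, -0.0, -11.6]
force: [-0.5, 0.6, -0.5]
opening: 0.0132
gripper_force: 29.7
pos [0.4162 0.4301 0.1681] rot [-1.7998e+02 -4.0000e-02 -1.1580e+01] tool units [5.591 5.181 0.164] force [-0.5  0.6 -0.5] open 0.0132 t 16.775
[ -30.4   28.2  -28.4  102.9   16.4   52.9 -167.5]
```

```bash
python3 -m jog '[[[0.7,0.65,0,0,0,0,-1],[0.7,0.65,0,0,0,0,-1],[0.7,0.65,0,0,0,0,-1],[0.7,0.65,0,0,0,0,-1],[0.7,0.65,0,0,0,0,-1],[0.7,0.65,0,0,0,0,-1],[0.7,0.65,0,0,0,0,-1],[0.69,0.63,0.16,0,0,0,-1],[0,0,0,0,0,0,-1],[0,0,0,0,0,0,-1]]]'; python3 -c "
from h import *
go([.638,.1202,.16]);f=grab('wrist','w7.png',(120,134,387,334),3)
z=R()[0]['ee_pos'];print((proj(f,[.638,.1202,.033])-[120,134])*3,(proj(f,[z[0],z[1],z[2]-.062])-[120,134])*3)"
```

```text
time_s: 18.02
ee_pos: [0.6371, 0.1203, 0.1593]
ee_rot: [-180.0, 0.0, -11.6]
force: [-0.5, 0.1, -0.4]
opening: 0.013
gripper_force: 29.7
pos [0.6371 0.1203 0.1593] rot [-1.7996e+02  4.0000e-02 -1.1630e+01] tool units [ 0.019 -0.001 -0.014] force [-0.5  0.1 -0.4] open 0.013 t 18.025
[413.27799142 173.68878958] [409.3061407  267.11168173]
```

View pics/w7.png

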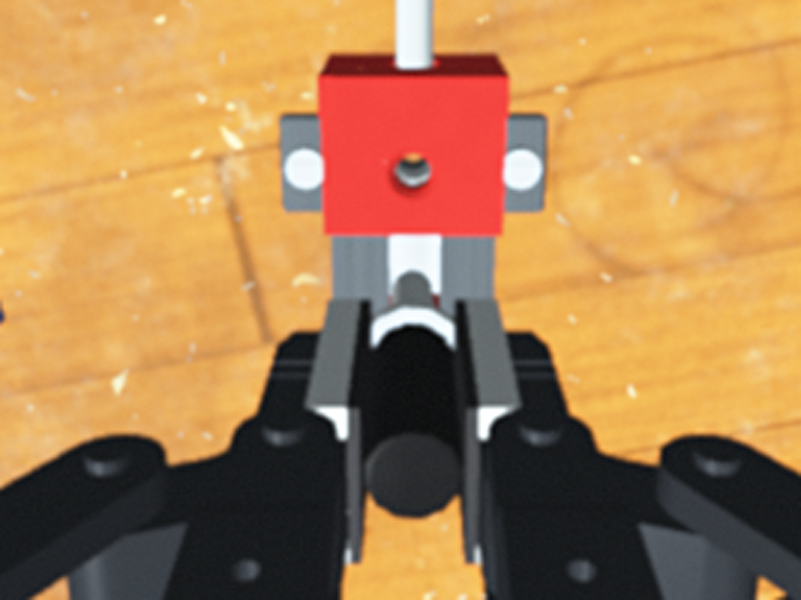

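```bash
python3 -c "
from h import *
f=load('wrist');r=lambda u,v,z: ray(f,120+u/3,134+v/3,z)
z=R()[0]['ee_pos'];print(z,'top',r(412,474,z[2]+.008)-z,'tipfront',r(413,271,z[2]-.062)-z,'hole',r(411.5,170,.033),'forkmid',(r(322,233,.033)+r(501,233,.033))/2)"
```

```text
[0.6368258  0.12122572 0.15952532] top [-0.00214112 -0.00022972  0.008     ] tipfront [-0.00096362 -0.00055701 -0.062     ] hole [0.63908171 0.12045562 0.033     ] forkmid [0.62191811 0.12399427 0.033     ]
```

```bash
python3 -m jog '[[[0.075,-0.017,0.2,0,0,0,-1],[0,0,0.4,0,0,0,-1],[0,0,0.5,0,0,0,-1],[0,0,0,0,0,0,-1],[0,0,0,0,0,0,-1]]]'; python3 -c "
from h import *
go([.6408,.1208,.065]);f=grab('wrist','w8.png',(150,100,350,250),4);go([.6408,.1208,.065])"
```

```text
time_s: 18.7
ee_pos: [0.6413, 0.1203, 0.1043]
ee_rot: [-180.0, 0.0, -11.7]
force: [-0.0, -0.2, 0.1]
opening: 0.0129
gripper_force: 29.7
pos [0.6413 0.1203 0.1043] rot [-1.7999e+02  1.0000e-02 -1.1650e+01] tool units [-0.011 -0.008  0.786] force [-0.  -0.2  0.1] open 0.0129 t 18.7
pos [0.6416 0.1203 0.1049] rot [-1.7997e+02 -5.0000e-02 -1.1660e+01] tool units [-0.019 -0.007  0.797] force [-0.1 -0.6 -0.5] open 0.0128 t 18.75
```

View pics/w8.png

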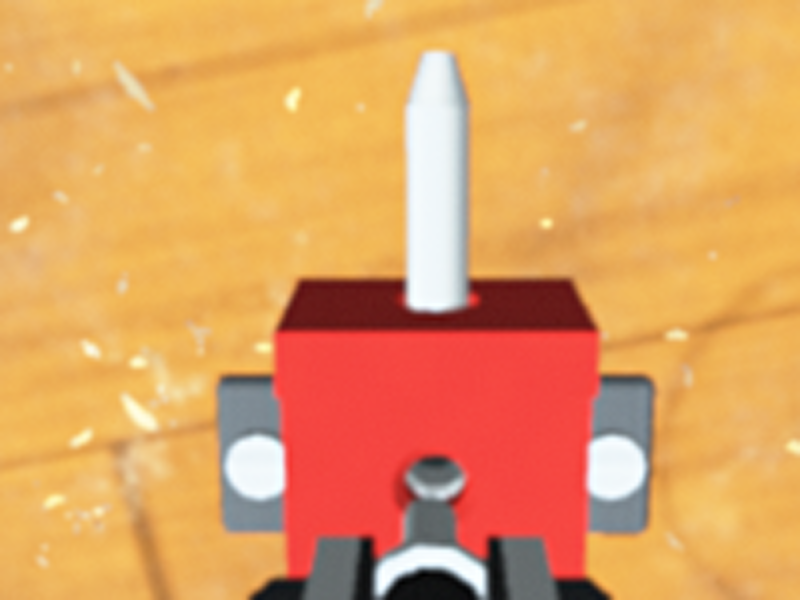

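```bash
python3 -c "
from h import *
f=load('wrist');r=lambda u,v,z: ray(f,150+u/4,100+v/4,z)
s=R()[0]['ee_pos'];z=s[2]
print('tipfront',r(432,501,z-.062),'hole',r(434,481,.033),'forkfront', (r(276,330,.04)+r(598,330,.04))/2); print(s)"
```

```text
tipfront [0.63962126 0.12048208 0.04285944] hole [0.63905814 0.12026822 0.033     ] forkfront [0.66467653 0.11458527 0.04      ]
[0.64164537 0.12025182 0.10485944]
```

```bash
python3 -m jog '[[[0.02,0,0.1,0,0,0,-1],[0,0,0.1,0,0,0,-1],[0,0,0.08,0,0,0,-1],[0,0,0,0,0,0,-1]]]'; python3 -c "
from h import *
go([.6408,.1208,.065])"; python3 -m jog '[[[0,0,0.04,0,0,0,-1],[0,0,0.04,0,0,0,-1],[0,0,0,0,0,0,-1]]]'; python3 -c "
from h import *
go([.6408,.1208,.065])"
```

```text
time_s: 19.25
ee_pos: [0.642, 0.1195, 0.0898]
ee_rot: [180.0, 0.0, -11.7]
force: [0.3, 0.5, 0.4]
opening: 0.013
gripper_force: 29.7
pos [0.642  0.1195 0.0898] rot [ 1.7998e+02  4.0000e-02 -1.1680e+01] tool units [-0.027 -0.02   0.497] force [0.3 0.5 0.4] open 0.013 t 19.25
time_s: 19.62
ee_pos: [0.6422, 0.1196, 0.0861]
ee_rot: [180.0, 0.0, -11.7]
force: [0.2, -0.1, -0.8]
opening: 0.013
gripper_force: 29.7
pos [0.6422 0.1196 0.0861] rot [ 1.7999e+02  1.0000e-02 -1.1680e+01] tool units [-0.031 -0.018  0.423] force [ 0.2 -0.1 -0.8] open 0.013 t 19.625
```

The tip is 9 mm in with no force, so I'll continue.

```bash
python3 -m jog '[[[0,0,0.1,0,0,0,-1],[0,0,0.1,0,0,0,-1],[0,0,0.1,0,0,0,-1],[0,0,0.06,0,0,0,-1],[0,0,0,0,0,0,-1]]]'; python3 -m jog '[[[0,0,0.04,0,0,0,-1],[0,0,0.02,0,0,0,-1],[0,0,0,0,0,0,-1]]]'
```

```text
time_s: 20.25
ee_pos: [0.6421, 0.1196, 0.068]
ee_rot: [180.0, 0.0, -11.7]
force: [-0.6, 0.2, 0.1]
opening: 0.0134
gripper_force: 29.8
time_s: 20.62
ee_pos: [0.6423, 0.1196, 0.0653]
ee_rot: [-180.0, -0.0, -11.7]
force: [-0.1, -0.5, -1.2]
opening: 0.0131
gripper_force: 29.8
```

```bash
python3 -m jog '[[[0,0,0.01,0,0,0,-0.6],[0,0,0,0,0,0,-0.2],[0,0,0,0,0,0,0],[0,0,-0.4,0,0,0,0],[0,0,-0.8,0,0,0,0.3],[0,0,-1,0,0,0,0.5],[-0.3,0,-0.6,0,0,0,0.5],[0,0,0,0,0,0,0.5]]]'; python3 -c "
from h import *
grab('wrist','w9.png',(150,84,350,234),4); f=grab('top','t2.png',(165,145,365,245),4)
go([.6152,.259,.2]);print(R()[0]['joints'].round(1))"
```

```text
time_s: 21.62
ee_pos: [0.6286, 0.124, 0.2095]
ee_rot: [-179.8, -0.3, -11.6]
force: [0.4, 0.5, -0.3]
opening: 0.0637
gripper_force: 0.0
pos [0.6277 0.1226 0.2057] rot [-1.7999e+02 -8.0000e-02 -1.1680e+01] tool units [-0.797 -2.621  0.114] force [-0.4  0.2 -0.3] open 0.0642 t 21.725
[   1.3   28.7  -24.7   95.6   13.6   58.6 -129.5]
```

View pics/t2.png

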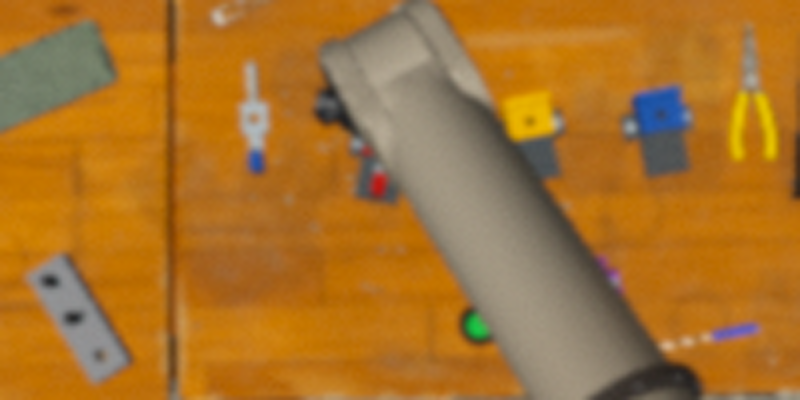

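The blue rod is unmoved at (254,120); the arm hides the red bracket. I have few pictures left, so from here I'll measure with image code.

```bash
python3 -m jog '[[[-0.27,-0.87,0.05,0,0,0,0.6],[-0.27,-0.87,0.05,0,0,0,0.6],[-0.27,-0.87,0.05,0,0,0,0.6],[0,0,0.1,0,0,-0.9,0.6],[0,0,0.1,0,0,-0.9,0.6],[0,0,0.1,0,0,-0.8,0.6],[0,0,0,0,0,0,0.6],[0,0,0,0,0,0,0.6]]]'; cat >> h.py <<'E'
def blobs(f,lo,hi,minA=30,box=None):
    hsv=cv2.cvtColor(f['frame'],cv2.COLOR_RGB2HSV); m=cv2.inRange(hsv,np.array(lo),np.array(hi))
    if box: k=np.zeros_like(m); k[box[1]:box[3],box[0]:box[2]]=255; m&=k
    n,l,st,c=cv2.connectedComponentsWithStats(m)
    return m,[(st[i].tolist(),c[i].round(1).tolist(),np.round(cv2.minAreaRect(np.argwhere(l==i)[:,::-1].astype(np.float32))[1:][0],1).tolist(),round(cv2.minAreaRect(np.argwhere(l==i)[:,::-1].astype(np.float32))[2],1)) for i in range(1,n) if st[i][4]>=minA]
E
python3 -c "
from h import *
go([.6152,.259,.2]);f=grab('wrist','w10.png')
for p in [.6152,.259,.04],[.6653,.2639,.009],[.7285,.268,.005]: print(proj(f,p))
print('blue');[print(b) for b in blobs(f,(100,120,60),(125,255,255))[1]]
print('white');[print(b) for b in blobs(f,(0,0,150),(180,50,255),150,(0,0,512,250))[1]]"
```

```text
time_s: 22.72
ee_pos: [0.6142, 0.2584, 0.1817]
ee_rot: [180.0, 0.1, 3.8]
force: [0.6, 1.2, 0.3]
opening: 0.0684
gripper_force: 0.0
pos [0.6142 0.2584 0.1817] rot [1.7998e+02 6.0000e-02 3.8100e+00] tool units [ 0.02  -0.011 -0.366] force [0.6 1.2 0.3] open 0.0684 t 22.725
[256.9890931  187.00050103]
[255.28001161 123.10053652]
[255.31890389  46.09088075]
blue
([455, 0, 11, 22, 128], [458.5, 11.3], [21.8, 7.7], 72.5)
([246, 164, 15, 30, 435], [253.0, 178.8], [29.0, 14.0], 90.0)
white
([0, 0, 75, 82, 629], [45.4, 51.1], [45.3, 98.5], 34.4)
([446, 0, 66, 31, 1104], [480.3, 13.2], [30.0, 65.0], 90.0)
([238, 38, 33, 126, 2200], [253.9, 109.4], [125.0, 32.0], 90.0)
([422, 91, 26, 45, 543], [434.9, 113.8], [12.1, 48.1], 22.2)
([369, 154, 14, 14, 160], [375.7, 160.2], [13.0, 13.0], 90.0)
([389, 184, 28, 25, 449], [402.0, 195.8], [20.6, 23.6], 21.8)
```

```bash
python3 -c "
from h import *
f=load('wrist');m,_=blobs(f,(0,0,150),(180,50,255),150,(225,30,285,170))
for v in range(36,168,8):
    c=np.where(m[v])[0]; print(v,c.min() if len(c) else None,c.max() if len(c) else None,len(c))
hsv=cv2.cvtColor(f['frame'],cv2.COLOR_RGB2HSV);print(hsv[160:200:2,253].tolist())
m2,_=blobs(f,(100,120,60),(125,255,255),150,(235,160,270,200))
g=ray(f,253,182.5,.04)
"
```

```text
36 None None 0
44 251 258 8
52 249 260 12
60 249 260 12
68 249 259 11
76 249 259 11
84 249 259 11
92 249 259 11
100 238 270 33
108 230 270 34
116 238 270 20
124 238 270 26
132 238 269 32
140 246 261 16
148 246 261 16
156 246 261 16
164 None None 0
[[100, 12, 246], [104, 42, 212], [109, 186, 78], [108, 177, 82], [109, 173, 90], [109, 180, 193], [108, 179, 232], [108, 177, 229], [108, 177, 229], [108, 177, 230], [108, 177, 231], [108, 178, 231], [108, 177, 231], [108, 178, 229], [108, 179, 229], [108, 179, 229], [108, 189, 231], [141, 48, 160], [16, 151, 226], [16, 155, 220]]
```

```bash
python3 -c "
from h import *
f=load('wrist')
m,_=blobs(f,(0,0,150),(180,50,255),150,(238,97,271,136))
h=np.zeros_like(m);h[100:134,242:267]=255;h&=~m;ys,xs=np.where(h);print(xs.mean(),ys.mean(),len(xs))
g=ray(f,253.2,182,.04);e=ray(f,xs.mean(),ys.mean(),.009);t=ray(f,254.5,38,.005)
print(g,e,t,[np.degrees(np.arctan2(*(b-a)[[1,0]])) for a,b in((g,e),(e,t),(g,t))],np.linalg.norm((e-g)[:2]),np.linalg.norm((t-e)[:2]))
go([g[0],g[1],.030])"
```

```text
253.9208633093525 118.09352517985612 139
[0.61928392 0.2624325  0.04      ] [0.66953296 0.2653757  0.009     ] [0.73468165 0.26908953 0.005     ] [np.float64(3.352110382217818), np.float64(3.262642043629983), np.float64(3.3016023194754904)] 0.05033516306867877 0.0652544517689267
pos [0.6143 0.2586 0.182 ] rot [1.7999e+02 3.0000e-02 3.8300e+00] tool units [ 0.106 -0.071  3.041] force [-0.  -0.1  0.9] open 0.0684 t 22.775
```

```bash
python3 -m jog '[[[0.085,-0.068,0.4,0,0,0.08,0.6],[0,0,0.8,0,0,0,0.6],[0,0,0.8,0,0,0,0.5],[0,0,0.7,0,0,0,0.4],[0,0,0.32,0,0,0,0.2],[0,0,0,0,0,0,-0.4],[0,0,0,0,0,0,-1],[0,0,0,0,0,0,-1],[0,0,0,0,0,0,-1]]]' 40; python3 -m jog '[[[0,0,-0.5,0,0,0,-1],[0,0,-0.9,0,0,0,-1],[0,0,-0.9,0,0,0,-1],[0,0,-0.5,0,0,0,-1],[0,0,0,0,0,0,-1]]]'; python3 -c "
from h import *
go([.5178,-.2017,.17]);print(R()[0]['joints'].round(1))"
```

```text
time_s: 23.9
ee_pos: [0.6192, 0.2628, 0.0327]
ee_rot: [-180.0, -0.1, 3.4]
force: [-0.6, -0.4, 3.9]
opening: 0.0133
gripper_force: 41.9
time_s: 24.52
ee_pos: [0.6195, 0.263, 0.174]
ee_rot: [-179.9, -0.3, 3.4]
force: [-0.4, -0.9, -1.7]
opening: 0.0131
gripper_force: 41.3
pos [0.6195 0.263  0.174 ] rot [-179.91   -0.26    3.43] tool units [-2.587  9.157  0.054] force [-0.4 -0.9 -1.7] open 0.0131 t 24.525
[  -8.7   34.2  -28.3   92.1   18.4   58.1 -129.2]
```

```bash
python3 -m jog '[[[-0.65,0,-0.5,0,0,0,-1],[-0.65,0,-0.5,0,0,0,-1],[-0.65,0.5,-0.5,0,0,0,-1],[-0.65,0.8,-0.5,0,0,0,-1],[0,0.95,0,0,0,0,-1],[0,0.95,0,0,0,0,-1],[0,0.95,0,0,0,0,-1],[0,0.95,0,0,0,0,-1],[0,0.95,0,0,0,0,-1],[0,0.95,0,0,0,0,-1],[0,0.95,0,0,0,0,-1],[0,0.95,0,0,0,0,-1],[0,0.26,0,0,0,-0.9,-1],[0,0,0,0,0,0,-1],[0,0,0,0,0,0,-1]]]'; python3 -c "
from h import *
go([.5178,-.2017,.278]);print(R()[0]['joints'].round(1));f=grab('wrist','w11.png',(110,0,376,200),3)
print((proj(f,[.6613,-.1794,.033])-[110,0])*3,(proj(f,[.598,-.1893,.012])-[110,0])*3)"
```

```text
time_s: 26.4
ee_pos: [0.5158, -0.2013, 0.2706]
ee_rot: [-179.9, 0.1, 8.8]
force: [-1.1, -0.1, -1.2]
opening: 0.0133
gripper_force: 41.3
pos [ 0.5158 -0.2013  0.2706] rot [-1.7994e+02  6.0000e-02  8.8200e+00] tool units [ 0.039  0.015 -0.149] force [-1.1 -0.1 -1.2] open 0.0133 t 26.4
[ 32.   16.4 -20.7 103.6   6.5  61.2 -72.3]
[445.88997973  61.60525886] [445.79365622 266.59255759]
```

View pics/w11.png

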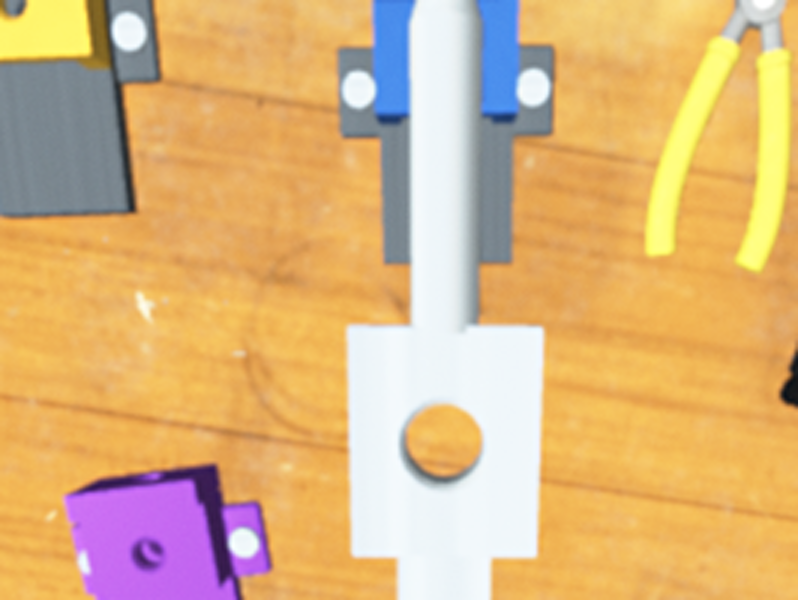

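Blue bracket: bed rear corners (385,263) and (513,264); fork plate rear top corners (376,116) and (518,116); eye plate front corners (347,326) and (544,326). The purple look-alike at (150,550) and the pliers stay clear.

```bash
python3 -c "
from h import *
f=load('wrist'); r=lambda x,y,z: ray(f,110+x/3,y/3,z)
b1,b2=r(385,263,.012),r(513,264,.012); p1,p2=r(376,116,.033),r(518,116,.033)
s=R()[0]['ee_pos']; z=s[2]-.0322
q1,q2=r(347,326,z+.009),r(544,326,z+.009)
for a,b in((b1,b2),(p1,p2),(q1,q2)): print(((a+b)/2).round(4),np.linalg.norm(a-b).round(4),'yaw',np.degrees(np.arctan2((b-a)[0],-(b-a)[1])).round(2))
B,P,Q=(b1+b2)/2,(p1+p2)/2,(q1+q2)/2; d=(P-B)[:2]; print(np.linalg.norm(d),np.degrees(np.arctan2(d[1],d[0])))
d=d/np.linalg.norm(d); print('hole',(P[:2]+.017*d),B[:2]+.064*d, 'eye',r(443,441,z+.009),s)
M=R()[1]; print('plate front in tool',M.T@(Q-s), 'eye in tool',M.T@(r(443,441,z+.009)-s))
go([.5178,-.2017,.278])"
```

```text
[ 0.5993 -0.1903  0.012 ] 0.0474 yaw 8.39
[ 0.645  -0.1823  0.033 ] 0.0478 yaw 8.79
[ 0.582  -0.1914  0.2476] 0.0281 yaw 8.82
0.04646508883178106 9.897108108997198
hole [ 0.66178013 -0.17939617] [ 0.66230708 -0.17930423] eye [ 0.56577366 -0.19354714  0.24764621] [ 0.51593028 -0.20108178  0.27084621]
plate front in tool [0.06682513 0.00062739 0.02315564] eye in tool [0.05042428 0.00026477 0.0231667 ]
pos [ 0.5159 -0.2011  0.2708] rot [-1.7995e+02  4.0000e-02  8.8800e+00] tool units [ 0.035  0.018 -0.143] force [ 0.2  0.6 -0.7] open 0.0136 t 26.45
```

```bash
python3 -m jog '[[[0.11,0.015,0.7,0,0,-0.02,-1],[0,0,0.9,0,0,0,-1],[0,0,0.9,0,0,0,-1],[0,0,0.9,0,0,0,-1],[0,0,0.8,0,0,0,-1],[0,0,0.3,0,0,0,-1],[0,0,0,0,0,0,-1],[0,0,0,0,0,0,-1]]]'; python3 -c "
from h import *
go([.5217,-.2011,.0455]);f=grab('wrist','w12.png')
hsv=cv2.cvtColor(f['frame'],cv2.COLOR_RGB2HSV)
w=(hsv[:,:,1]<60)&(hsv[:,:,2]>140); wood=(hsv[:,:,1]>90)&(hsv[:,:,0]<30)
for v in range(4,180,8):
    c=np.where(w[v,180:330])[0]+180; c=c[abs(c-256)<45]; n=np.where(~wood[v,180:330])[0]+180; 
    print(v,(c.min(),c.max()) if len(c) else None,(n.min(),n.max()) if len(n) else None)
"
```

```text
time_s: 27.45
ee_pos: [0.5228, -0.2025, 0.0479]
ee_rot: [179.9, -0.1, 9.0]
force: [1.1, -0.6, -1.3]
opening: 0.0136
gripper_force: 41.3
pos [ 0.5228 -0.2025  0.0479] rot [ 1.7993e+02 -1.4000e-01  8.9600e+00] tool units [-0.018 -0.032  0.047] force [ 1.1 -0.6 -1.3] open 0.0136 t 27.45
4 (np.int64(216), np.int64(292)) (np.int64(200), np.int64(310))
12 (np.int64(217), np.int64(268)) (np.int64(200), np.int64(310))
20 (np.int64(218), np.int64(272)) (np.int64(201), np.int64(310))
28 (np.int64(217), np.int64(268)) (np.int64(201), np.int64(309))
36 (np.int64(217), np.int64(292)) (np.int64(201), np.int64(309))
44 (np.int64(218), np.int64(268)) (np.int64(202), np.int64(309))
52 (np.int64(219), np.int64(267)) (np.int64(202), np.int64(309))
60 (np.int64(233), np.int64(291)) (np.int64(203), np.int64(308))
68 (np.int64(220), np.int64(291)) (np.int64(203), np.int64(308))
76 (np.int64(232), np.int64(267)) (np.int64(203), np.int64(308))
84 (np.int64(245), np.int64(267)) (np.int64(206), np.int64(269))
92 (np.int64(246), np.int64(268)) (np.int64(246), np.int64(268))
100 (np.int64(246), np.int64(268)) (np.int64(246), np.int64(268))
108 (np.int64(225), np.int64(289)) (np.int64(225), np.int64(290))
116 (np.int64(225), np.int64(289)) (np.int64(224), np.int64(290))
124 (np.int64(225), np.int64(289)) (np.int64(225), np.int64(290))
132 (np.int64(225), np.int64(289)) (np.int64(225), np.int64(289))
140 (np.int64(226), np.int64(289)) (np.int64(225), np.int64(289))
148 (np.int64(226), np.int64(289)) (np.int64(225), np.int64(289))
156 (np.int64(226), np.int64(288)) (np.int64(226), np.int64(289))
164 (np.int64(226), np.int64(288)) (np.int64(226), np.int64(288))
172 (np.int64(226), np.int64(288)) (np.int64(226), np.int64(288))
```

```bash
python3 -m jog '[[[0,-0.014,0.05,0,0,0,-1],[0,0,0,0,0,0,-1],[0.25,0,0,0,0,0,-1],[0.25,0,0,0,0,0,-1],[0.2,0,0,0,0,0,-1],[0.2,0,0,0,0,0,-1],[0,0,0,0,0,0,-1]]]'; python3 -m jog '[[[0.1,0,0,0,0,0,-1],[0.1,0,0,0,0,0,-1],[0.1,0,0,0,0,0,-1],[0,0,0,0,0,0,-1]]]'; python3 -c "
from h import *
go([.6126,-.1871,.0455])"
```

```text
time_s: 28.38
ee_pos: [0.567, -0.1943, 0.0438]
ee_rot: [-180.0, -0.1, 9.0]
force: [-0.9, 0.0, -0.0]
opening: 0.0135
gripper_force: 41.4
time_s: 28.88
ee_pos: [0.5815, -0.1921, 0.0438]
ee_rot: [-180.0, -0.1, 9.0]
force: [0.0, 0.6, -0.8]
opening: 0.013
gripper_force: 41.4
pos [ 0.5815 -0.1921  0.0438] rot [-1.80e+02 -6.00e-02  8.98e+00] tool units [ 0.63  -0.002 -0.033] force [ 0.   0.6 -0.8] open 0.013 t 28.875
```

```bash
python3 -m jog '[[[0,0,-0.02,0,0,0,-1],[0.15,0,0,0,0,0,-1],[0.15,0,0,0,0,0,-1],[0.15,0,0,0,0,0,-1],[0.1,0,0,0,0,0,-1],[0,0,0,0,0,0,-1]]]'; python3 -m jog '[[[0.04,0,0,0,0,0,-1],[0.04,0,0,0,0,0,-1],[0,0,0,0,0,0,-1]]]';python3 -m jog '[[[0.03,0,0,0,0,0,-1],[0.02,0,0,0,0,0,-1],[0,0,0,0,0,0,-1]]]'
```

```text
time_s: 29.62
ee_pos: [0.6084, -0.1879, 0.0448]
ee_rot: [-180.0, -0.0, 9.0]
force: [0.6, 0.4, -1.4]
opening: 0.0135
gripper_force: 41.4
time_s: 30.0
ee_pos: [0.6122, -0.1875, 0.0448]
ee_rot: [180.0, -0.0, 9.0]
force: [-0.0, 0.3, -0.8]
opening: 0.0134
gripper_force: 41.5
time_s: 30.38
ee_pos: [0.6142, -0.1873, 0.0448]
ee_rot: [180.0, 0.0, 8.9]
force: [-0.8, -0.0, 0.7]
opening: 0.0134
gripper_force: 41.7
```

```bash
python3 -m jog '[[[0.03,0,0,0,0,0,-1],[0.03,0,0,0,0,0,-1],[0,0,0,0,0,0,-1]]]';python3 -m jog '[[[0.03,0,0,0,0,0,-1],[0,0,0,0,0,0,-1]]]'; python3 -c "
from h import *
go([.6126,-.1871,.0455]);f=grab('wrist','w13.png',(130,0,380,188),3.2)
hsv=cv2.cvtColor(f['frame'],cv2.COLOR_RGB2HSV)
b=(hsv[:,:,0]>100)&(hsv[:,:,0]<125)&(hsv[:,:,1]>120)
for v in range(140,184,3):
    n=np.where(b[v,170:350])[0]+170; h=np.where(~b[v,238:276]|(hsv[v,238:276,2]<180))[0]+238; print(v,n.min(),n.max(),(h.min(),h.max(),len(h)) if len(h) else None, hsv[v,257].tolist())
"
```

```text
time_s: 30.75
ee_pos: [0.6145, -0.1873, 0.0447]
ee_rot: [-180.0, 0.3, 8.9]
force: [-10.2, 0.4, 9.4]
opening: 0.0138
gripper_force: 42.8
time_s: 31.0
ee_pos: [0.6146, -0.1873, 0.0447]
ee_rot: [-180.0, 0.5, 8.9]
force: [-14.0, -1.1, 12.5]
opening: 0.0134
gripper_force: 43.3
pos [ 0.6146 -0.1873  0.0447] rot [-179.97    0.5     8.91] tool units [-0.04  -0.01  -0.017] force [-14.   -1.1  12.5] open 0.0134 t 31.0
140 197 315 None [108, 184, 220]
143 197 315 (np.int64(246), np.int64(262), 15) [18, 137, 245]
146 197 314 (np.int64(243), np.int64(265), 23) [19, 148, 239]
149 198 314 (np.int64(241), np.int64(266), 26) [19, 150, 238]
152 198 314 (np.int64(240), np.int64(267), 28) [19, 146, 242]
155 198 314 (np.int64(240), np.int64(267), 28) [20, 15, 52]
158 199 313 (np.int64(240), np.int64(266), 27) [97, 22, 105]
161 199 313 (np.int64(241), np.int64(264), 24) [95, 16, 192]
164 199 313 (np.int64(243), np.int64(262), 20) [109, 118, 102]
167 199 313 (np.int64(246), np.int64(253), 8) [109, 176, 193]
170 199 314 None [108, 175, 197]
173 199 314 None [107, 174, 237]
176 199 314 None [107, 174, 237]
179 199 314 None [107, 175, 237]
182 199 313 None [108, 174, 237]
```

```bash
python3 -m jog '[[[-0.07,0,0,0,0,0,-1],[0,0,0,0,0,0,-0.3],[0,0,0,0,0,0,0],[0,0,0,0,0,0,0],[0,0,-0.4,0,0,0,0],[0,0,-0.8,0,0,0,0.5],[0,0,-1,0,0,0,0.5],[0,0,-1,0,0,0,0.5],[0,0,0,0,0,0,0.5]]]'; python3 -c "
from h import *
go([.4509,.4485,.22]);print(R()[0]['joints'].round(1))
M=R()[1]; print('to via', M.T@np.array([-.15,.2,0])/.05)"
```

```text
time_s: 32.17
ee_pos: [0.6185, -0.1874, 0.2114]
ee_rot: [179.8, -0.6, 9.0]
force: [-0.5, -0.3, 0.7]
opening: 0.064
gripper_force: 0.0
pos [ 0.6185 -0.1874  0.2114] rot [179.77  -0.56   8.95] tool units [ -1.329 -13.083  -0.237] force [-0.5 -0.3  0.7] open 0.064 t 32.175
[ 25.2  27.9 -19.1  95.1  10.4  58.2 -78.3]
to via [-2.34079915 -4.41802883 -0.04099479]
```

```bash
python3 -m jog '[[[-0.09,-0.94,0,0,0,0,0.5],[-0.09,-0.94,0,0,0,0,0.5],[-0.09,-0.94,0,0,0,0,0.5],[-0.09,-0.94,0,0,0,0,0.5],[-0.09,-0.94,0,0,0,0,0.5],[-0.09,-0.94,0,0,0,0,0.5],[-0.09,-0.94,0,0,0,0,0.5],[-0.09,-0.94,0,0,0,0,0.5],[-0.09,-0.94,0,0,0,0,0.5],[-0.09,-0.94,0,0,0,0,0.5],[-0.09,-0.94,0,0,0,0,0.5],[-0.09,-0.94,0,0,0,0,0.5],[-0.09,-0.94,0,0,0,0,0.5],[-0.09,-0.94,0,0,0,0,0.5],[0,0,0,0,0,-1,0.5],[0,0,0,0,0,-1,0.5],[0,0,0,0,0,-1,0.5],[0,0,0,0,0,-0.8,0.5],[0,0,0,0,0,0,0.5]]]'; python3 -c "
from h import *
go([.4537,.4537,.0665]);f=grab('wrist','w14.png');h=cv2.cvtColor(f['frame'],cv2.COLOR_RGB2HSV)
for p in [.4537,.4537,.076],[.4928,.478,.076]: print(proj(f,p))
m=(h[:,:,2]<75).astype(np.uint8);m[:, :170]=0;m[:,330:]=0;m[250:]=0
n,l,st,c=cv2.connectedComponentsWithStats(m);print([(st[i].tolist(),c[i].round(1).tolist()) for i in range(1,n) if st[i][4]>40])"
```

```text
time_s: 34.55
ee_pos: [0.4505, 0.4529, 0.2047]
ee_rot: [180.0, 0.0, 31.7]
force: [0.2, 0.2, 0.0]
opening: 0.0639
gripper_force: 0.0
pos [0.4505 0.4529 0.2047] rot [1.800e+02 3.000e-02 3.172e+01] tool units [0.065 0.02  2.764] force [0.2 0.2 0. ] open 0.0639 t 34.55
[258.53945299 188.71993021]
[258.44959308 129.95035259]
[([249, 121, 17, 19, 241], [257.0, 130.1]), ([250, 174, 15, 23, 294], [257.1, 185.3]), ([176, 240, 11, 10, 78], [182.1, 245.3])]
```

```bash
python3 -m jog '[[[0.06,0.01,0.4,0,0,0,0.5],[0,0,0.7,0,0,0,0.5],[0,0,0.7,0,0,0,0.5],[0,0,0.6,0,0,0,0.3],[0,0,0.33,0,0,0,0],[0,0,0,0,0,0,-0.5],[0,0,0,0,0,0,-1],[0,0,0,0,0,0,-1],[0,0,0,0,0,0,-1]]]' 30; python3 -m jog '[[[0,0,-0.4,0,0,0,-1],[0,0,-0.8,0,0,0,-1],[0,0,-0.9,0,0,0,-1],[0,0,0,0,0,0.9,-1],[0,0,0,0,0,0.9,-1],[0,0,0,0,0,0.9,-1],[0,0,0,0,0,0.9,-1],[0,0,0,0,0,0.2,-1],[0,0,0,0,0,0,-1],[0,0,0,0,0,0,-1]]]';python3 -c "
from h import *
go([.6655,-.1789,.165])"
```

```text
time_s: 35.72
ee_pos: [0.4538, 0.4546, 0.0692]
ee_rot: [-180.0, -0.1, 31.7]
force: [-0.2, -0.1, -0.3]
opening: 0.013
gripper_force: 29.5
time_s: 36.98
ee_pos: [0.4534, 0.4543, 0.1736]
ee_rot: [-180.0, -0.0, 9.0]
force: [-0.5, 0.3, -0.7]
opening: 0.013
gripper_force: 29.7
pos [0.4534 0.4543 0.1736] rot [-1.7999e+02 -1.0000e-02  9.0200e+00] tool units [ 2.204 13.173  0.17 ] force [-0.5  0.3 -0.7] open 0.013 t 36.975
```

```bash
python3 -m jog '[[[0.157,0.94,0,0,0,0,-1],[0.157,0.94,0,0,0,0,-1],[0.157,0.94,0,0,0,0,-1],[0.157,0.94,0,0,0,0,-1],[0.157,0.94,0,0,0,0,-1],[0.157,0.94,0,0,0,0,-1],[0.157,0.94,0,0,0,0,-1],[0.157,0.94,0,0,0,0,-1],[0.157,0.94,0,0,0,0,-1],[0.157,0.94,0,0,0,0,-1],[0.157,0.94,0,0,0,0,-1],[0.157,0.94,0,0,0,0,-1],[0.157,0.94,0,0,0,0,-1],[0.157,0.94,0,0,0,0,-1],[0,0,0.15,0,0,0,-1],[0,0,0,0,0,0,-1],[0,0,0,0,0,0,-1]]]';python3 -c "
from h import *
go([.6655,-.1789,.165]);f=grab('wrist','w15.png',(120,134,387,334),3)
hsv=cv2.cvtColor(f['frame'],cv2.COLOR_RGB2HSV);b=(hsv[:,:,0]>100)&(hsv[:,:,0]<125)&(hsv[:,:,1]>120)
s=R()[0]['ee_pos'];print(proj(f,[.6638,-.179,.033]),proj(f,[s[0],s[1],s[2]-.0632]))
for v in range(140,260,3):
    n=np.where(b[v,170:350])[0]+170; h=np.where(~b[v,238:276])[0]+238; w=np.where((hsv[v,215:300,1]<70)&(hsv[v,215:300,2]>60))[0]+215
    print(v,(n.min(),n.max()) if len(n) else None,(h.min(),h.max(),len(h)) if len(h) else None, (w.min(),w.max()) if len(w) else None,hsv[v,257].tolist())
"
```

```text
time_s: 39.1
ee_pos: [0.6644, -0.1765, 0.1659]
ee_rot: [-179.9, 0.0, 9.1]
force: [0.2, 0.5, -0.7]
opening: 0.013
gripper_force: 29.7
pos [ 0.6644 -0.1765  0.1659] rot [-179.94    0.      9.11] tool units [0.014 0.05  0.018] force [ 0.2  0.5 -0.7] open 0.013 t 39.1
[260.64943535 192.35770572] [257.86421341 221.7754802 ]
140 None (np.int64(238), np.int64(275), 38) (np.int64(255), np.int64(266)) [101, 11, 253]
143 None (np.int64(238), np.int64(275), 38) (np.int64(255), np.int64(266)) [102, 10, 253]
146 None (np.int64(238), np.int64(275), 38) (np.int64(255), np.int64(266)) [99, 10, 252]
149 None (np.int64(238), np.int64(275), 38) (np.int64(255), np.int64(266)) [102, 10, 253]
152 None (np.int64(238), np.int64(275), 38) (np.int64(255), np.int64(266)) [100, 9, 252]
155 None (np.int64(238), np.int64(275), 38) (np.int64(234), np.int64(287)) [101, 8, 253]
158 (np.int64(233), np.int64(287)) (np.int64(254), np.int64(266), 13) (np.int64(232), np.int64(265)) [99, 16, 252]
161 (np.int64(231), np.int64(289)) None (np.int64(230), np.int64(230)) [109, 189, 101]
164 (np.int64(230), np.int64(290)) None 
[... 2212 characters left out ...]
75), 38) (np.int64(229), np.int64(286)) [99, 10, 254]
239 None (np.int64(238), np.int64(275), 38) (np.int64(229), np.int64(286)) [101, 38, 53]
242 None (np.int64(238), np.int64(275), 38) (np.int64(228), np.int64(286)) [83, 57, 18]
245 None (np.int64(238), np.int64(275), 38) (np.int64(226), np.int64(288)) [120, 30, 17]
248 None (np.int64(238), np.int64(275), 38) (np.int64(226), np.int64(289)) [100, 48, 16]
251 (np.int64(213), np.int64(213)) (np.int64(238), np.int64(275), 38) (np.int64(225), np.int64(289)) [105, 57, 18]
254 None (np.int64(238), np.int64(275), 38) (np.int64(224), np.int64(290)) [150, 15, 17]
257 None (np.int64(238), np.int64(275), 38) (np.int64(224), np.int64(290)) [75, 28, 18]
```

```bash
python3 -c "
from h import *
f=load('wrist');hsv=cv2.cvtColor(f['frame'],cv2.COLOR_RGB2HSV)
print([hsv[v,248:272,2].tolist() for v in (224,229)])
for v in(188,191,194,197,200): print(hsv[v,248:272,2].tolist())
print('hole',ray(f,260.3,193.5,.033)); s=R()[0]['ee_pos']
print('tipfront',R()[1].T@(ray(f,257.9,220.5,s[2]-.0632)-s)); go([.6645,-.1789,.11])"
```

```text
[[146, 149, 159, 169, 159, 144, 126, 113, 105, 101, 100, 100, 96, 101, 143, 222, 252, 252, 252, 254, 249, 195, 143, 140], [145, 150, 162, 172, 162, 143, 126, 113, 104, 101, 101, 100, 101, 99, 99, 148, 235, 255, 254, 254, 249, 193, 143, 139]]
[235, 235, 236, 236, 237, 234, 219, 190, 165, 137, 162, 209, 223, 210, 182, 145, 184, 226, 237, 237, 237, 237, 237, 236]
[234, 235, 235, 234, 215, 173, 149, 124, 94, 78, 67, 61, 61, 67, 81, 100, 126, 165, 213, 236, 237, 236, 237, 236]
[234, 235, 236, 232, 198, 152, 132, 130, 154, 163, 149, 133, 130, 134, 155, 177, 191, 190, 206, 232, 236, 236, 236, 236]
[236, 235, 236, 235, 228, 188, 155, 141, 127, 113, 112, 120, 133, 141, 140, 149, 180, 211, 228, 232, 234, 236, 236, 237]
[236, 237, 235, 236, 236, 237, 234, 219, 195, 181, 180, 181, 187, 194, 202, 212, 223, 230, 234, 236, 237, 237, 236, 238]
hole [ 0.66280354 -0.17887501  0.033     ]
tipfront [7.99221791e-04 6.75015179e-05 6.32002333e-02]
pos [ 0.6646 -0.1766  0.1661] rot [-1.7996e+02 -2.0000e-02  9.1100e+00] tool units [-0.009  0.046  1.122] force [ 0.6 -0.8 -0.6] open 0.0129 t 39.15
```

```bash
python3 -m jog '[[[0,0.044,0.3,0,0,0,-1],[0,0,0.5,0,0,0,-1],[0,0,0.35,0,0,0,-1],[0,0,0,0,0,0,-1],[0,0,0,0,0,0,-1]]]';python3 -c "
from h import *
go([.6645,-.1787,.0663]);f=grab('wrist','w16.png',(150,100,350,250),4)
hsv=cv2.cvtColor(f['frame'],cv2.COLOR_RGB2HSV);s=R()[0]['ee_pos']
print(proj(f,[.6638,-.1788,.033]),proj(f,[s[0],s[1],s[2]-.0632]))
for v in range(208,240,2): print(v,hsv[v,240:278,2].tolist())
b=(hsv[:,:,0]>100)&(hsv[:,:,0]<125)&(hsv[:,:,1]>120)
for v in(200,210,220): n=np.where(b[v,170:350])[0]+170;print(n.min(),n.max())
"
```

```text
time_s: 39.78
ee_pos: [0.6653, -0.1806, 0.1088]
ee_rot: [180.0, -0.1, 9.0]
force: [0.7, 0.0, -0.0]
opening: 0.0129
gripper_force: 29.7
pos [ 0.6653 -0.1806  0.1088] rot [ 1.7999e+02 -5.0000e-02  8.9700e+00] tool units [-0.01  -0.041  0.851] force [ 0.7  0.  -0. ] open 0.0129 t 39.775
[254.34611163 216.64823343] [257.72014302 221.82199292]
208 [233, 233, 234, 233, 233, 234, 234, 235, 235, 235, 233, 228, 223, 224, 225, 227, 231, 232, 233, 234, 235, 235, 234, 235, 234, 234, 235, 234, 233, 234, 234, 233, 233, 234, 235, 235, 235, 235]
210 [233, 234, 234, 234, 235, 235, 235, 232, 211, 194, 181, 165, 153, 143, 140, 141, 162, 189, 216, 232, 233, 234, 234, 234, 234, 234, 235, 235, 233, 234, 235, 233, 234, 234, 235, 234, 235, 236]
212 [234, 233, 234, 235, 235, 230, 205, 178, 158, 135, 100, 69, 55, 46, 44, 48, 48, 66, 99, 145, 197, 230, 235, 234, 234, 234, 235, 234, 234, 234, 235, 234, 235, 235, 235, 234, 235, 235]
214 [232, 233, 234, 234, 223, 186, 161, 147, 128, 103, 92, 95, 95, 93, 91, 92, 96, 100, 113, 127, 148, 191, 228, 235, 234, 234, 234, 234, 234, 234, 235, 235, 235, 235, 235, 235, 235,
[... 1628 characters left out ...]
39, 135, 134, 128, 120, 112, 105, 109, 152, 202, 228, 237, 237, 237, 237, 236, 236, 237, 237, 237, 237, 237]
234 [114, 100, 111, 168, 222, 227, 197, 165, 150, 160, 184, 217, 239, 249, 252, 252, 250, 250, 250, 249, 246, 245, 241, 232, 195, 150, 134, 162, 203, 229, 232, 194, 122, 100, 110, 129, 146, 146]
236 [40, 15, 34, 102, 167, 192, 209, 229, 240, 247, 250, 250, 251, 252, 252, 252, 253, 253, 252, 253, 253, 252, 252, 251, 251, 248, 234, 192, 150, 133, 142, 121, 49, 15, 29, 69, 101, 105]
238 [33, 13, 23, 82, 182, 245, 251, 250, 251, 252, 253, 255, 252, 232, 190, 154, 163, 167, 170, 186, 206, 214, 232, 248, 253, 253, 252, 252, 249, 238, 185, 97, 31, 15, 25, 61, 97, 106]
217 292
218 291
218 291
```

View pics/w16.png

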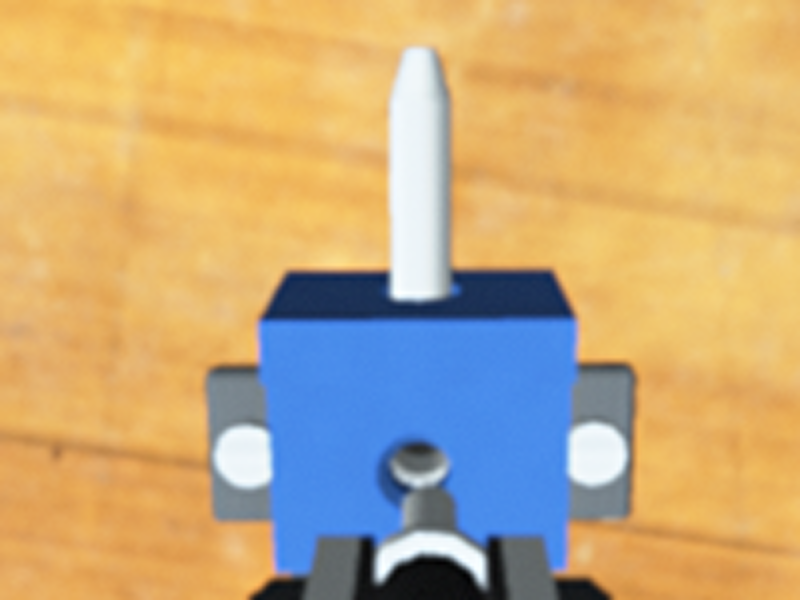

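The pin is about 2 mm right of the hole: tip at (428,490), hole at (413,472). Lengthwise it matches the good red fit. I'll shift left and lower it.

```bash
python3 -m jog '[[[0,-0.039,0,0,0,0,-1],[0,0,0.12,0,0,0,-1],[0,0,0.12,0,0,0,-1],[0,0,0.06,0,0,0,-1],[0,0,0,0,0,0,-1]]]'; python3 -m jog '[[[0,0,0.05,0,0,0,-1],[0,0,0.05,0,0,0,-1],[0,0,0,0,0,0,-1]]]'
```

```text
time_s: 40.45
ee_pos: [0.6642, -0.1788, 0.0928]
ee_rot: [-180.0, 0.0, 9.0]
force: [0.8, -0.3, -0.5]
opening: 0.0131
gripper_force: 29.7
time_s: 40.83
ee_pos: [0.6643, -0.1788, 0.0881]
ee_rot: [-180.0, 0.0, 9.0]
force: [-0.5, 0.0, 0.6]
opening: 0.013
gripper_force: 29.7
```

Tip at about 25 mm, 8 mm inside the hole and free. I'll continue to the seat.

```bash
python3 -m jog '[[[0,0,0.1,0,0,0,-1],[0,0,0.1,0,0,0,-1],[0,0,0.1,0,0,0,-1],[0,0,0.06,0,0,0,-1],[0,0,0,0,0,0,-1]]]'; python3 -m jog '[[[0,0,0.04,0,0,0,-1],[0,0,0.03,0,0,0,-1],[0,0,0,0,0,0,-1]]]'
```

```text
time_s: 41.45
ee_pos: [0.6643, -0.1787, 0.07]
ee_rot: [-180.0, 0.0, 9.0]
force: [0.2, 0.4, -0.2]
opening: 0.0133
gripper_force: 29.7
time_s: 41.82
ee_pos: [0.6644, -0.1788, 0.0667]
ee_rot: [-180.0, 0.0, 9.0]
force: [-0.3, 0.3, -0.1]
opening: 0.013
gripper_force: 29.7
```

```bash
python3 -m jog '[[[0,0,0.01,0,0,0,-0.6],[0,0,0,0,0,0,-0.2],[0,0,0,0,0,0,0],[0,0,-0.4,0,0,0,0],[0,0,-0.8,0,0,0,0.3],[0,0,-1,0,0,0,0.5],[0,0,-0.8,0,0,0,0.5],[-1,0,0,0,0,0,0.5],[-0.6,0,0,0,0,0,0.5],[0,0,0,0,0,0,0.5],[0,0,0,0,0,0,0.5]]]'; python3 -c "
from h import *
f=grab('wrist','w17.png',(130,0,380,188),3.2);s=R()[0]
go([.46,.02,.2])
for n,p in dict(top=[.6638,-.1788,.073],base=[.6638,-.1788,.037],hi=[.6638,-.1788,.079]).items(): print(n,proj(f,p))
h=cv2.cvtColor(f['frame'],cv2.COLOR_RGB2HSV)
m=(h[:,:,2]<75).astype(np.uint8);m[:, :200]=0;m[:,320:]=0;m[200:]=0
n,l,st,c=cv2.connectedComponentsWithStats(m);print([(st[i].tolist(),c[i].round(1).tolist()) for i in range(1,n) if st[i][4]>40])"
```

```text
time_s: 43.2
ee_pos: [0.5865, -0.1911, 0.2176]
ee_rot: [180.0, -0.1, 9.0]
force: [0.6, 0.8, -0.5]
opening: 0.0642
gripper_force: 0.0
pos [ 0.5867 -0.1908  0.2172] rot [ 1.7998e+02 -1.1000e-01  9.0000e+00] tool units [-1.843 -4.561  0.34 ] force [-0.2  0.9 -0.4] open 0.064 t 43.25
top [257.45627975  90.72146312]
base [257.4587701   92.08445944]
hi [257.45579694  90.45721146]
[([250, 84, 15, 16, 191], [257.1, 91.5])]
```

```bash
python3 -m jog '[[[-0.36,-0.9,0.06,0,0,0,0],[-0.36,-0.9,0.06,0,0,0,-0.5],[-0.36,-0.9,0.06,0,0,0,-1],[-0.36,-0.9,0.06,0,0,0,-1],[-0.36,-0.9,0.06,0,0,0,-1],[0,0,0,0,0,0,-1],[0,0,0,0,0,0,-1]]]'; python3 -c "
from h import *
go([.437,.0234,.2]);f=grab('wrist','w18.png')
[print(b) for b in blobs(f,(50,120,60),(80,255,255))[1]]
h=cv2.cvtColor(f['frame'],cv2.COLOR_RGB2HSV)
b=max(blobs(f,(50,120,60),(80,255,255))[1],key=lambda b:b[0][4]);u,v=b[1]
for z in(.01,.02,.03): print(z,ray(f,u,v,z), 28*f['fx']/1000)
print([h[int(v)-30+2*i,int(u)].tolist() for i in range(30)])
t=np.load('top.npz'); t=dict(t); 
s=grab('scene','s2.png'); 
[print('scene',q) for q in blobs(s,(50,120,60),(80,255,255))[1]]
for z in(.01,.02,.03):
    p=ray(f,u,v,z); print(z,proj(s,p))
"
```

```text
time_s: 44.12
ee_pos: [0.4625, 0.0172, 0.2016]
ee_rot: [-180.0, -0.1, 9.0]
force: [0.3, -0.4, -0.3]
opening: -0.0001
gripper_force: 0.0
pos [0.4625 0.0172 0.2016] rot [-1.80e+02 -5.00e-02  9.01e+00] tool units [-0.485 -0.202  0.032] force [ 0.3 -0.4 -0.3] open -0.0001 t 44.125
([233, 186, 30, 30, 691], [247.5, 200.1], [29.0, 29.0], 45.0)
0.01 [0.43590994 0.02328604 0.01      ] 9.092009566213545
0.02 [0.43897242 0.02344042 0.02      ] 9.092009566213545
0.03 [0.44203489 0.0235948  0.03      ] 9.092009566213545
[[18, 167, 235], [16, 169, 228], [17, 168, 235], [15, 170, 93], [103, 60, 38], [114, 26, 49], [105, 22, 47], [96, 26, 49], [67, 151, 88], [67, 161, 177], [69, 144, 244], [69, 143, 243], [69, 144, 243], [69, 142, 244], [69, 143, 244], [69, 143, 244], [69, 143, 244], [69, 144, 244], [69, 144, 244], [69, 144, 244], [69, 143, 244], [69, 143, 248], [67, 158, 194], [120, 47, 43], [15, 152, 143], [18, 164, 243], [18, 165, 238], [18, 162, 238], [18, 163, 235], [17, 163, 230]]
scene ([296, 208, 9, 7, 42], [300.1, 211.2], [7.2, 6.3], 26.6)
0.01 [300.07204447 212.81028706]
0.02 [299.5633697  209.95904224]
0.03 [299.05333236 207.10015991]
```

```bash
python3 -m jog '[[[-0.48,-0.2,0.5,0,0,0,-1],[0,0,0.8,0,0,0,-1],[0,0,0.8,0,0,0,-1],[0,0,0.7,0,0,0,-1],[0,0,0,0,0,0,-1],[0,0,0,0,0,0,-1]]]'; python3 -c "
from h import *
go([.4385,.0234,.06]);s=load('scene');h=cv2.cvtColor(s['frame'],cv2.COLOR_RGB2HSV)
for n,x,y in(('red',.6395,.1201),('blue',.6638,-.1788),('rack',.4928,.478)):
    z0=.036 if n=='rack' else .033
    a,b=proj(s,[x,y,z0+.04]),proj(s,[x,y,z0+.004]);print(n,a,b)
    u=int(round((a[0]+b[0])/2))
    for v in range(int(a[1])-5,int(b[1])+6): print(v,h[v,u-4:u+5,2].tolist())
"
```

```text
time_s: 44.98
ee_pos: [0.4373, 0.0229, 0.0621]
ee_rot: [180.0, -0.1, 8.9]
force: [0.2, 0.1, -0.5]
opening: 0.0001
gripper_force: 0.0
pos [0.4373 0.0229 0.0621] rot [ 1.80e+02 -6.00e-02  8.91e+00] tool units [ 0.026 -0.006  0.043] force [ 0.2  0.1 -0.5] open 0.0001 t 44.975
red [242.67407246 185.02069367] [242.73685833 193.94781264]
180 [203, 202, 203, 207, 206, 209, 209, 210, 209]
181 [210, 206, 207, 206, 208, 212, 210, 213, 213]
182 [214, 208, 210, 208, 203, 207, 217, 216, 215]
183 [212, 215, 202, 190, 181, 193, 207, 217, 218]
184 [215, 210, 193, 155, 133, 146, 183, 214, 219]
185 [217, 205, 170, 115, 76, 102, 160, 209, 220]
186 [219, 208, 157, 89, 43, 74, 149, 200, 223]
187 [222, 215, 154, 84, 44, 79, 150, 207, 222]
188 [223, 216, 164, 93, 42, 75, 149, 206, 222]
189 [227, 223, 167, 98, 48, 78, 145, 204, 219]
190 [226, 223, 177, 110, 45, 71, 144, 200, 212]
191 [219, 209, 170, 101, 48, 75, 139, 196, 215]
192 [208, 201, 165, 104, 57, 96, 161, 213, 222]
193 [218, 210, 182, 133, 113, 126, 183, 221, 226]
194 [224, 224, 209, 176, 167, 168, 195, 215, 222]
195 [229, 227, 221, 214, 212, 209, 
[... 1533 characters left out ...]
106, 50, 42, 81, 143, 202]
232 [221, 215, 179, 110, 51, 46, 69, 144, 206]
233 [217, 218, 187, 121, 53, 37, 63, 142, 206]
234 [213, 215, 193, 131, 65, 37, 60, 137, 211]
235 [215, 219, 202, 134, 62, 32, 55, 131, 209]
236 [218, 217, 196, 130, 61, 38, 54, 131, 197]
237 [210, 206, 178, 124, 59, 38, 50, 116, 183]
238 [201, 186, 160, 110, 62, 36, 38, 91, 153]
239 [183, 167, 153, 122, 73, 43, 50, 88, 136]
240 [166, 162, 165, 143, 115, 101, 100, 124, 150]
241 [165, 169, 170, 173, 171, 161, 162, 158, 160]
242 [164, 163, 169, 180, 190, 191, 183, 170, 162]
243 [165, 165, 163, 169, 176, 177, 176, 164, 158]
244 [160, 159, 164, 164, 165, 166, 165, 163, 166]
245 [156, 154, 157, 160, 160, 161, 163, 166, 166]
```

Both pins match their seated heights, within about half a pixel. Now the button.

```bash
python3 -m jog '[[[0.02,0,0.12,0,0,0,-1],[0,0,0.12,0,0,0,-1],[0,0,0.06,0,0,0,-1],[0,0,0,0,0,0,-1]]]'; python3 -m jog '[[[0,0,0.06,0,0,0,-1],[0,0,0,0,0,0,-1]]]'; python3 -m jog '[[[0,0,0.06,0,0,0,-1],[0,0,0,0,0,0,-1]]]'
```

```text
time_s: 45.48
ee_pos: [0.4371, 0.0233, 0.0462]
ee_rot: [180.0, 0.0, 9.0]
force: [0.0, 0.3, -0.2]
opening: 0.0002
gripper_force: 0.0
time_s: 45.72
ee_pos: [0.4375, 0.0233, 0.0433]
ee_rot: [180.0, -0.0, 9.0]
force: [0.0, -0.7, 2.5]
opening: 0.0002
gripper_force: 0.9
time_s: 45.98
ee_pos: [0.4375, 0.0233, 0.0403]
ee_rot: [180.0, -0.0, 9.0]
force: [0.3, -0.1, 3.9]
opening: 0.0001
gripper_force: 1.7
```

```bash
python3 -m jog '[[[0,0,0.06,0,0,0,-1],[0,0,0,0,0,0,-1]]]'; python3 -m jog '[[[0,0,0.06,0,0,0,-1],[0,0,0,0,0,0,-1],[0,0,0,0,0,0,-1]]]'
```

```text
time_s: 46.22
ee_pos: [0.4375, 0.0233, 0.0379]
ee_rot: [180.0, -0.0, 9.0]
force: [-2.3, 0.1, 15.2]
opening: -0.0001
gripper_force: 7.3
time_s: 46.6
ee_pos: [0.4377, 0.0234, 0.0371]
ee_rot: [179.9, -0.1, 9.0]
force: [-12.6, -1.7, 55.4]
opening: 0.0
gripper_force: 27.6
```

Fully down. Lifting off and checking.

```bash
python3 -m jog '[[[0,0,-0.3,0,0,0,-1],[0,0,-0.8,0,0,0,-1],[0,0,-0.9,0,0,0,-1],[0,0,-0.9,0,0,0,-1],[0,0,0,0,0,0,-1],[0,0,0,0,0,0,-1],[0,0,0,0,0,0,-1],[0,0,0,0,0,0,-1]]]'; python3 -c "
from h import *
a=load('scene');b=grab('scene','s3.png')
for n,p in dict(red=[.6395,.1201,.05],blue=[.6638,-.1788,.05],rgrip=[.59,.13,.03],bgrip=[.614,-.187,.03],glue=[.757,.099,.05],rack=[.4509,.4485,.05],btn=[.4385,.0234,.02]).items():
    u,v=proj(b,p).astype(int); print(n,np.abs(a['frame'][v-7:v+8,u-7:u+8].astype(int)-b['frame'][v-7:v+8,u-7:u+8]).mean().round(1))
print([q[:2] for q in blobs(b,(50,120,60),(80,255,255))[1]],R()[0]['force'])
print(ticket.sign_off())"
```

```text
time_s: 47.6
ee_pos: [0.4366, 0.0233, 0.1783]
ee_rot: [-180.0, 0.1, 9.0]
force: [0.9, 0.5, 0.3]
opening: 0.0
gripper_force: 0.0
red 3.0
blue 20.1
rgrip 2.6
bgrip 5.7
glue 2.1
rack 2.5
btn 2.9
[([296, 208, 9, 7, 41], [300.2, 211.2])] [ 0.25117023  0.10077702 -0.63049286]
the job is handed in; nothing more can be done
None
```

I handed the job in at about 48 s: the red and blue rods are home and pinned, the third pin is in the rack, and the green button was pressed fully and came back up. There was no yellow rod on the bench, the glue and screwdriver were never approached, and no verdict came back. My last picture check before handing in differed around the blue bracket, probably because the arm was in view; I did not look into it.

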